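# Clamp a toroid choke in the quarter-turn test jig

### The job

Make the choke ready for its insulation test: put the red fibre washer over the jig's post so that it lies flat on the sprung seat, set the green choke on top of it, then fit the black clamp cap over both, press it down gently against the spring, turn it clockwise until its two lugs are home under the hooks, and let the spring lift them into their recesses so that the cap stays locked by itself. Never squeeze the choke hard or force the cap, and leave the pliers and cutters where they lie.

Things in the scene. Friction and masses are not known exactly. Their poses are not given: they have to be found in the camera images.
- jig: fixed test jig on the worktop: blue base 136x96x8 mm, on it an aluminium head with steel post and two dark hooks. Origin: base underside on the post axis, z up; hooks at +x and -x. The head is screwed up by h = 0 to 12 mm, varying, not measured, rigid under load: add h to all jig heights given here (above this origin). Washer and choke pass between the hook lips: grip them along the jig's y
- seat_axis (a point): point on the post axis at the seat's height for h = 0 (44 mm; moves with the base only, so it does not show h). Seat: steel disc 38 mm across, head plate 22 mm below it. It sinks on a spring: 3 N to start, 1.3 N per mm more, hard stop at 8.8 mm (14.4 N); do not press beyond that
- post_axis (a point): point on the post axis at the post tip's height for h = 0 (70 mm; does not show h). Post: 10 mm across up to 60 mm, then tapering to 4 mm at the tip
- hook_a (a point): point under the +x hook's lip for h = 0, 33 mm from the axis, 67 mm high (does not show h); the -x hook is the same, half a turn round. Upright 38 to 46 mm from the axis, 23 mm wide, top 72 mm; lip reaches in to 28 mm. Recess under the lip 15 mm wide; on the counter-clockwise side, where a lug enters, a catch ridge 2.5 mm deep, on the other an end stop
- washer_mid (a point): red fibre washer, loose, 46 mm across, hole 16 mm, 5 mm thick, lying flat; the point is its centre, 2.5 mm above its underside
- choke_mid (a point): toroid choke, loose: green ring wound with copper wire, 48 mm across, clear hole 14 mm, 17 mm high, lying flat, 0.07 to 0.14 kg; the point is its centre, 8 mm above its underside
- cap_mid (a point): clamp cap, loose, upright, 40 mm high, 0.11 kg, unchanged by a half turn: steel underside 37 mm across with bore 14 mm wide, 18 mm deep for the post; black grip 34x28 mm, white line along x on top. The point: on the axis, 20 mm above the underside, z up. Hold it by the two grip flats, 28 mm apart, whose normals lie 120 degrees counter-clockwise (from above) of x: so the fingers clear the hooks
- cap_lug (a point): point on the cap's +x lug, 30 mm from its axis, 2.5 mm above its underside. Two steel lugs with red marks, 12 mm wide, 5 mm thick, reach 36 mm from the axis along +x and -x. The cap goes on with its x 60 degrees counter-clockwise of the jig's x and rests on the choke, underside 66 mm (+ h) up. Its lugs pass the ridges when the seat has sunk 6.6 mm (12 N); 13 to 14 N is a good press
- cap_top (a point): point on the axis at the cap's top, 40 mm above its underside. Pressed down, the cap turns 60 degrees clockwise (from above) till its x lies along the jig's x, within 3 degrees; past that the end stops bar it. Let up there, it rises 2.5 mm into the recesses and stays, held up by about 8 N; elsewhere it does not lock
- pliers_mid (a point): orange pliers, loose, 159 mm long; to be left alone; the point is the middle, 6 mm up
- side_cutter_mid (a point): teal cutters, loose, 159 mm long; to be left alone; the point is the middle, 6 mm up

How it is judged:
On the way, in this order (a step that is already met when the one before it is completed fails the run):
1. the washer lies flat on the seat round the post, let go (horizontal distance between washer_mid and jig below 0.005 m and z of washer_mid in the frame of jig below 0.061 m and angle between washer_mid's own z axis and vertical below 0.08 rad and contact force between washer and jig above 0.05 N and contact force between washer and the fingers below 0.05 N), for 0.1 s.
2. the choke lies flat on the washer round the post, let go (horizontal distance between choke_mid and jig below 0.005 m and z of choke_mid in the frame of jig below 0.072 m and angle between choke_mid's own z axis and vertical below 0.08 rad and contact force between choke and washer above 0.2 N and contact force between choke and the fingers below 0.05 N), for 0.1 s.
At the end, for the whole second after the job is handed in: washer, choke, cap on the post in this order (washer, choke centred within 5 mm, cap within 4 mm, upright), lugs along the hooks' line within 7 degrees, and the spring clamping the stack: over 4 N between lugs and hooks and through cap, choke, washer and seat; all at rest (angle between the x axis of cap_mid and the x axis of jig, either way round below 0.12 rad and horizontal distance between cap_mid and jig below 0.004 m and angle between cap_mid's own z axis and vertical below 0.08 rad and contact force between each of cap, washer and jig above 4 N and contact force between cap and choke above 4 N and contact force between choke and washer above 4 N and horizontal distance between each of choke_mid, washer_mid and jig below 0.005 m and linear speed of cap below 0.01 m/s); the robot touches nothing.
It fails at once if the choke is squeezed with more than 30 N (contact force between choke and washer above 30 N or contact force between cap and choke above 30 N).
It fails at once if the cap is forced against the jig with more than 45 N (contact force between cap and jig above 45 N).
It fails at once if the pliers or the cutters are moved by more than 3 cm (distance of any of pliers_mid, side_cutter_mid from where it was at the start of the episode above 0.03 m).
It also fails if it takes over 72 s, if anything falls off the work surface, if the arm or the gripper's body presses on something with over 40 N, if the wrist force passes 120 N, or if a joint passes its speed limit or range.

### The arm

A 6-joint arm with a two-finger parallel gripper is mounted at the origin on a cart in front of the work surface, level with it; the furniture and walls round the work are solid. World frame = base frame: x ahead of the robot, y to its left, z up, the work surface at z = 0. Lengths are in m, angles in rad, forces in N, time in s.
With the tool pointing down it reaches from about 0.35 to 0.975 m from the base axis. Payload 4.9 kg.
Tool frame: the origin (TCP) lies on the centre line of the jaws, within the pads' length; the fingertips stand 14 mm ahead of it and the grasp point (between the pads) lies 5 mm behind it (manip.nose_length is the distance from the TCP to the fingertips, in m); z points along the fingers, y is the line along which they close (so a half turn about z gives the same grasp; the last joint's range is limited). The gripper opens to 85 mm and grips with 20 to 120 N. Pads are 22 mm wide; open, the fingers measure 114 mm over their backs; the gripper's body (76 mm by 85 mm) begins 54 mm behind the grasp point. The pads swing forward as they close: fully open they stand 13 mm farther back than shut.
Start: joints at [1.171, 0.053, 1.613, -0, 1.476, -0.119], TCP at [0.173, 0.601, 0.245] pointing down, gripper open.
Joint ranges: [-3.01, 3.01], [-1.01, 2.22], [0.06, 2.58], [-1.02, 4.17], [0.09, 2.62], [-3.14, 3.14]. Speed limits (rad/s): [2.57, 2.57, 3.14, 3.14, 3.14, 3.14].

### API

Orientations are given as a unit quaternion [w, x, y, z].
In Python, from plant import manip, imaging gives the robot as it stands.
- The arm moves only by the tool play_rows, never from a script. Its argument "commands" is a list of rows, each a list of 6 numbers: the shift along the tool's x, y, z in mm, then the turn, a rotation vector about the tool's x, y, z in degrees. A call has 1 to 5 rows; each row shifts and turns the commanded pose from where the row before left it, along the tool's axes as they then stand; what a row does not reach is not made up. A row lasts 1/12 s, in which the tool goes at most 41.7 mm and 7.16 degrees, less where a joint would pass 70% of its speed; a pose out of reach is approached as far as the arm can. A call is refused whole if a number of a shift passes 41.7 or a number of a turn 7.16, either way. A call with a gripper value outside its range is refused whole. "hand" is the finger opening in mm, from 0 to 85.4, set as the call begins (left out, the last holds). The fingers move at their own pace and stop on an object; the grip force is fixed at half the most. Time passes only in rows, so rows that do not move let the fingers close. It gives the time, the measured TCP pose, the force, the opening and the grip force at its end, in the units of the state.
- manip.state(): the state, without advancing time (a new reading comes with each control period).
- imaging.grab_frame(name): name is "side" or "top"; returns a dict with "image" (384x512x3 uint8, red, green, blue), "fx", "fy", "cx", "cy" (pixels), "k1" (the pictures are not rectified: a ray, as slopes to the right and down, at radius r is drawn at 1 + k1 r^2 times it, then the intrinsics apply), "R" (3x3) and "t" (3): a world point X has camera coordinates R X + t. Camera axes: x right, y down, z forward; pixel columns grow to the right and rows downward; lengths in m; the calibration is good to about 2 mm. A picture is of the moment at which its call begins. There is no depth.
- manip.job_done(): hands the job in; it is judged then, once.
The state is a dict: "time": time; "joint_pos": joint angles; "joint_vel": joint speeds; "joint_efforts": joint torques, N m; "tool_pos": TCP position; "tool_rot": TCP orientation; "contact_force": force on the tool from outside, world axes, zero at the start; "ft_torque": the same for the moment, N m; "gripper_width": opening from 0.0 (shut) to 1.0 (fully open); "grasp_force": force on a finger pad.
Only numpy, scipy, OpenCV 4.12 (cv2) and the standard library are available. Lean on these libraries where they do the work, as an engineer would, in place of code of your own. Each camera call takes 0.05 s, during which the arm holds its last target. There are 200 camera calls.

## Working session

There is one attempt and no reset: what is moved stays moved. The work goes in short steps, Python scripts to look and compute and a tool call to move; the robot and the scene stay as the last step left them, time stands still between calls to the robot, and variables do not carry over. Pictures are saved under pics/ and viewed, at most 10 in all, crops included, and the job is handed in when it is done.

Besides the shell and the picture viewer there is one more tool, called after "Request:" by a JSON object that holds its "method" and its "body". play_rows: Moves the arm, as the interface text tells. Its arguments: {"type":"object","properties":{"commands":{"type":"array","items":{"type":"array","items":{"type":"number"}}},"hand":{"type":"number"}},"required":["commands"]}

```bash
mkdir -p pics; ls
cat > h.py <<'E'
import numpy as np, cv2
from plant import manip, imaging
def grab(n):
    f=imaging.grab_frame(n); f['K']=np.array([[f['fx'],0,f['cx']],[0,f['fy'],f['cy']],[0,0,1.]]); f['D']=np.array([f['k1'],0,0,0.]);f['R']=np.array(f['R']);f['t']=np.array(f['t']); return f
def ray(f,uv):
    p=cv2.undistortPoints(np.array(uv,float).reshape(-1,1,2),f['K'],f['D']).reshape(-1,2)
    d=np.c_[p,np.ones(len(p))]@f['R']; return -f['R'].T@f['t'], d
def onz(f,uv,z):
    c,d=ray(f,uv); return c+d*((z-c[2])/d[:,2])[:,None]
def proj(f,X):
    return cv2.projectPoints(np.array(X,float).reshape(-1,1,3),cv2.Rodrigues(f['R'])[0],f['t'],f['K'],f['D'])[0].reshape(-1,2)
def save(f,n,s=1.5): cv2.imwrite('pics/'+n,cv2.resize(f['image'][:,:,::-1],None,fx=s,fy=s))
E
python3 - <<'E'
from h import *
import pickle
for n in('top','side'):
    f=grab(n);save(f,n+'0.png');pickle.dump(f,open(n+'0.pkl','wb'));print(n,f['fx'],f['k1'],-f['R'].T@f['t'],f['R'].round(2).tolist())
print(manip.state(),manip.nose_length)
E
```

```text
pics
top 468.83822395756613 -0.056435838046628675 [ 0.42196538 -0.20622239  1.23869533] [[0.01, -1.0, 0.0], [-0.99, -0.01, -0.1], [0.1, -0.0, -1.0]]
side 404.0056431616424 0.02830444534024727 [0.02772117 0.58992382 0.45482313] [[-0.82, -0.57, -0.0], [-0.21, 0.3, -0.93], [0.53, -0.77, -0.36]]
{'time': 0.1, 'joint_pos': array([ 1.17100162e+00,  5.33099822e-02,  1.61415528e+00, -4.40258740e-06,
        1.47598077e+00, -1.19014729e-01]), 'joint_vel': array([ 8.65507091e-04, -2.07973585e-03, -3.54698545e-03,  1.95099184e-04,
       -8.38631632e-04,  2.45252856e-05]), 'joint_efforts': array([-3.48008803e-05, -3.94903564e+01, -3.71362746e+01, -1.92922025e-04,
        3.90845962e-03, -1.32451132e-05]), 'tool_pos': array([0.17299176, 0.60002846, 0.2441749 ]), 'tool_rot': array([-2.35581992e-04,  1.39929010e-01,  9.90161105e-01, -8.96244095e-04]), 'contact_force': array([-0.33620951, -0.12603969,  0.97400719]), 'ft_torque': array([-0.02864061,  0.0038011 ,  0.00824547]), 'grasp_force': 0.0, 'gripper_width': 1.0020616344860653} 0.014
```

View pics/top0.png

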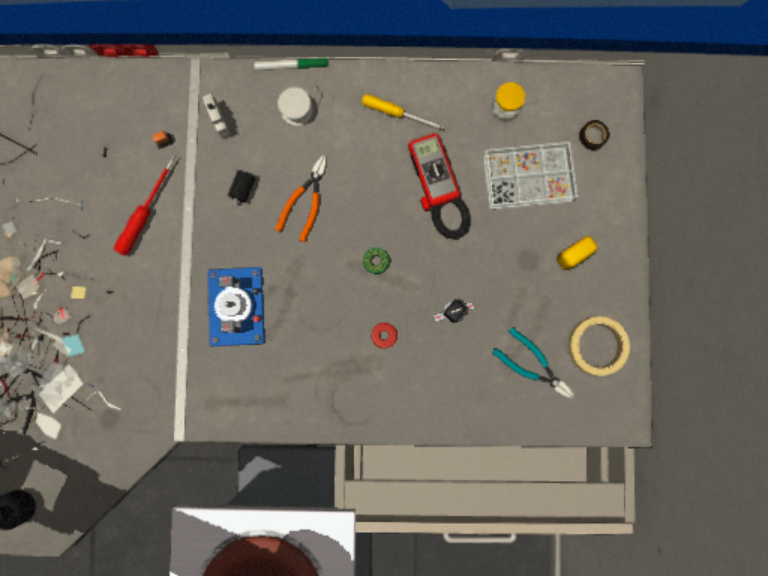

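View pics/side0.png

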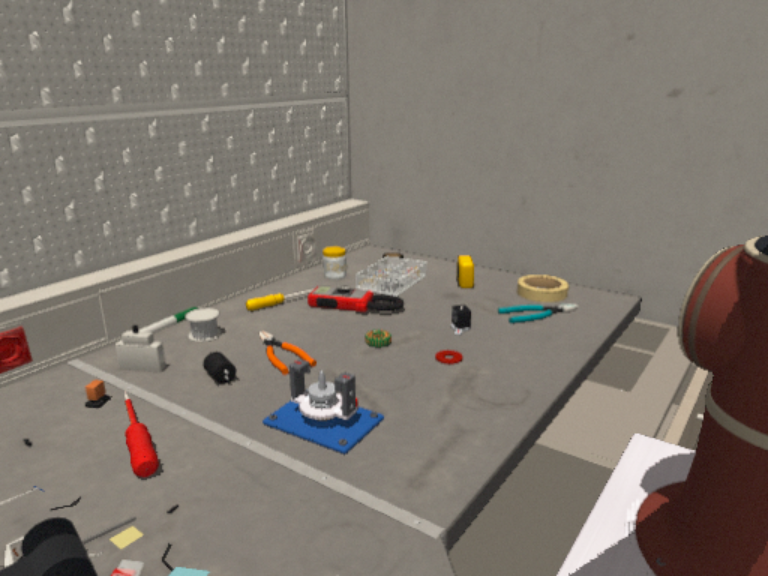

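The pictures show (view pixels, 1.5x): jig at (236,307) with its hooks along image vertical, i.e. world x; choke at (376,261), washer (384,335), cap (456,311), pliers (300,200) and cutters (535,362). Next I measure these with masks.

```bash
cat > meas.py <<'E'
from h import *
import pickle
f=pickle.load(open('top0.pkl','rb'));g=pickle.load(open('side0.pkl','rb'))
def blob(f,lo,hi,box):
    hsv=cv2.cvtColor(f['image'],cv2.COLOR_RGB2HSV);m=cv2.inRange(hsv,lo,hi)
    k=np.zeros_like(m);x0,y0,x1,y1=[int(v/1.5) for v in box];k[y0:y1,x0:x1]=m[y0:y1,x0:x1]
    c=max(cv2.findContours(k,cv2.RETR_EXTERNAL,cv2.CHAIN_APPROX_NONE)[0],key=cv2.contourArea)
    return c.reshape(-1,2).astype(np.float32)
def rect(P):
    r=cv2.minAreaRect((P[:,:2]*1000).astype(np.float32)); return r
def show(n,c,z):
    P=onz(f,c,z); r=rect(P);print(n,'ctr',np.round(r[0],1),'size',np.round(r[1],1),'ang',round(r[2],1))
    return r
if __name__=='__main__':
    show('base',blob(f,(100,120,60),(125,255,255),(195,255,275,360)),.008)
    w=blob(f,(0,140,80),(8,255,255),(365,315,405,355));show('washer',w,.005)
    c=blob(f,(35,60,20),(85,255,255),(355,240,400,285));show('choke',c,.008)
    k=blob(f,(0,0,0),(180,255,75),(430,290,480,330));show('capblack',k,.035)
    im=f['image'][:,:,::-1]
    a=cv2.resize(im[190:225,285:325],None,fx=10,fy=10,interpolation=cv2.INTER_CUBIC)
    b=cv2.resize(im[175:235,135:180],None,fx=6,fy=6,interpolation=cv2.INTER_CUBIC)
    s=cv2.resize(g['image'][230:300,170:260,::-1],None,fx=5,fy=5,interpolation=cv2.INTER_CUBIC)
    o=np.zeros((720,800,3),np.uint8);o[:350,:400]=a;o[:360,420:690]=b;o[365:715,:450]=s
    cv2.imwrite('pics/crops.png',cv2.resize(o,None,fx=600/720,fy=600/720))
E
python3 meas.py
```

```text
base ctr [497.9  56.9] size [134.5  95.5] ang 3.5
washer ctr [ 451.8 -204.9] size [41.9 42. ] ang 0.8
choke ctr [ 582.2 -187.1] size [45.3 42.4] ang 0.8
capblack ctr [ 493.8 -328.8] size [32.5 39.8] ang 50.8
```

View pics/crops.png

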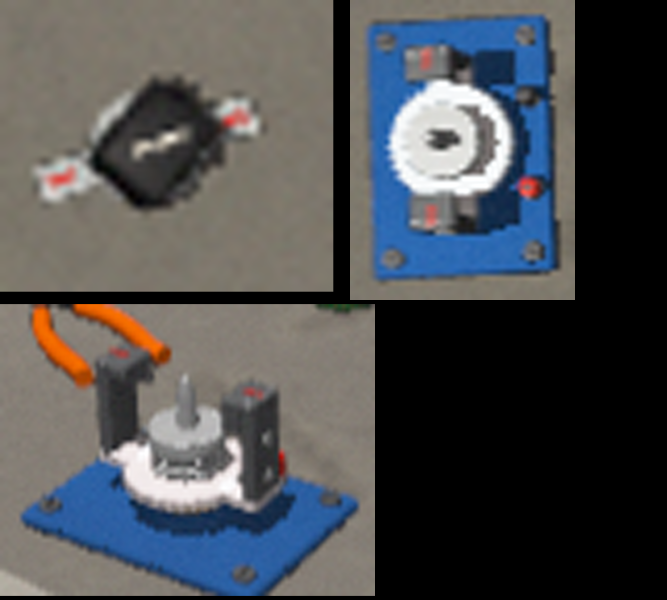

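Crops: cap lug marks run from lower left to upper right around the black grip. The jig base is slightly rotated, with red marks on both hook tops, and the post tip shows at about (185,378) of the crop. Now I refine yaw, axis and h.

Run:
```python
from meas import *
c=blob(f,(100,120,60),(125,255,255),(195,255,275,360))
P=onz(f,c,.008)[:,:2]*1000; r=rect(np.c_[P,P[:,0]]); B=cv2.boxPoints(r)
a=np.radians(r[2]); u=np.array([np.cos(a),np.sin(a)]);v=np.array([-u[1],u[0]]);q=P-np.array(r[0])
for s,o,nm in((u,v,'x'),(v,u,'y')):
  H=r[1][0]/2 if nm=='x' else r[1][1]/2; L=r[1][1]/2 if nm=='x' else r[1][0]/2
  for sg in(1,-1):
    k=(np.abs(q@s-sg*H)<3.5)&(np.abs(q@o)<L-8); vx,vy,x0,y0=cv2.fitLine(P[k].astype(np.float32),cv2.DIST_HUBER,0,.01,.01).ravel()
    print(nm,sg,'edge ang',np.degrees(np.arctan2(vy,vx)).round(2),'mean offset',(q[k]@s).mean().round(2),k.sum())
def redc(f,box,z=None):
    hsv=cv2.cvtColor(f['image'],cv2.COLOR_RGB2HSV);m=cv2.inRange(hsv,(0,90,60),(10,255,255))|cv2.inRange(hsv,(170,90,60),(180,255,255))
    k=np.zeros_like(m);x0,y0,x1,y1=box;k[y0:y1,x0:x1]=m[y0:y1,x0:x1]
    n,l,st,ce=cv2.connectedComponentsWithStats(k); return [(st[i,4],ce[i].round(1).tolist()) for i in range(1,n) if st[i,4]>1]
print('hooks top',redc(f,(145,175,166,235)),'side',redc(g,(190,235,240,262)))
print('lugs top',redc(f,(285,190,325,225)),'side',redc(g,(295,200,320,225)))
print('washer side',redc(g,(285,225,315,250)))
```

```text
Traceback (most recent call last):
cv2.error: OpenCV(4.12.0) /io/opencv/modules/imgproc/src/linefit.cpp:50: error: (-215:Assertion failed) count > 0 in function 'fitLine2D_wods'
```

Run:
```python
from meas import *
c=blob(f,(100,120,60),(125,255,255),(195,255,275,360))
P3=onz(f,c,.008);P=P3[:,:2]*1000; r=rect(P3)
a=np.radians(r[2]); u=np.array([np.cos(a),np.sin(a)]);v=np.array([-u[1],u[0]]);q=P-np.array(r[0])
for s,o,nm in((u,v,'x'),(v,u,'y')):
  H,L=(r[1][0]/2,r[1][1]/2) if nm=='x' else (r[1][1]/2,r[1][0]/2)
  for sg in(1,-1):
    k=(np.abs(q@s-sg*H)<4)&(np.abs(q@o)<L-8); vx,vy,x0,y0=cv2.fitLine(P[k].astype(np.float32),cv2.DIST_HUBER,0,.01,.01).ravel()
    print(nm,sg,'edge ang',np.degrees(np.arctan2(vy,vx)).round(2),'mean offset',(q[k]@s).mean().round(2),k.sum())
def redc(f,box,z=None):
    hsv=cv2.cvtColor(f['image'],cv2.COLOR_RGB2HSV);m=cv2.inRange(hsv,(0,90,60),(10,255,255))|cv2.inRange(hsv,(170,90,60),(180,255,255))
    k=np.zeros_like(m);x0,y0,x1,y1=box;k[y0:y1,x0:x1]=m[y0:y1,x0:x1]
    n,l,st,ce=cv2.connectedComponentsWithStats(k); return [(st[i,4],ce[i].round(1).tolist()) for i in range(1,n) if st[i,4]>1]
print('hooks top',redc(f,(145,175,166,235)),'side',redc(g,(190,235,240,262)))
print('lugs top',redc(f,(285,190,325,225)),'side',redc(g,(295,200,320,225)))
print('washer side',redc(g,(285,225,315,250)))
```

```text
x 1 edge ang -85.56 mean offset 65.78 30
x -1 edge ang -89.04 mean offset -66.02 30
y 1 edge ang 4.03 mean offset 46.39 45
y -1 edge ang 3.6 mean offset -46.37 45
hooks top [(np.int32(7), [149.6, 186.7]), (np.int32(8), [150.5, 217.5])] side [(np.int32(6), [198.5, 236.8]), (np.int32(7), [207.0, 237.7]), (np.int32(7), [198.7, 241.4]), (np.int32(10), [206.3, 242.1]), (np.int32(3), [190.7, 244.0]), (np.int32(3), [191.0, 248.7]), (np.int32(7), [230.4, 250.9])]
lugs top [(np.int32(5), [312.6, 204.0]), (np.int32(4), [292.2, 210.8])] side []
washer side [(np.int32(141), [298.9, 237.4])]
```

Run:
```python
from meas import *
def tri(a,b):
    c1,d1=ray(f,a);c2,d2=ray(g,b);d1=d1[0]/np.linalg.norm(d1);d2=d2[0]/np.linalg.norm(d2)
    s=np.linalg.lstsq(np.c_[d1,-d2],c2-c1,rcond=None)[0];p=c1+s[0]*d1;q=c2+s[1]*d2
    return ((p+q)/2*1000).round(1),round(np.linalg.norm(p-q)*1000,1)
print('far hook',tri((149.6,186.7),(199.0,241.4)),'near',tri((150.5,217.5),(230.4,250.9)))
for z in(.072,.078,.084):
    A=onz(f,[(149.6,186.7),(150.5,217.5)],z)*1000;d=A[0]-A[1];print(z,A.mean(0).round(1),np.linalg.norm(d).round(1),np.degrees(np.arctan2(d[1],d[0])).round(2))
# post tip ray at closest to jig axis
for J in((.498,.0575),):
    c,d=ray(g,(214.2,247.0));d=d[0];s=((np.array(J)-c[:2])@d[:2])/(d[:2]@d[:2]);print('tip',(c+s*d)*1000)
    # side-view check of base: project post axis and hook tops
    print(proj(g,[[*J,.07],[*J,.082],[J[0]+.0415,J[1]+.0025,.072],[J[0]-.0415,J[1]-.0025,.072],[J[0]+.068*.998-.048*.06,J[1]+.068*.06+.048,.008],[J[0]-.068*.998-.048*.06,J[1]-.068*.06+.048,.008],[J[0]-.068*.998+.048*.06,J[1]-.068*.06-.048,.008]]).round(1).tolist())
L=onz(f,[(312.6,204.0),(292.2,210.8)],.005)*1000;d=L[0]-L[1];print('cap',L.mean(0).round(1),np.linalg.norm(d).round(1),np.degrees(np.arctan2(d[1],d[0])).round(1))
print('washer side on z=.0025',onz(g,[(298.9,237.4)],.004)*1000)
h=blob(g,(35,60,20),(85,255,255),(355,320,400,355));print('choke side',onz(g,h,.009).mean(0)*1000, 'rect c',rect(onz(g,h,.012)))
w=blob(f,(0,140,80),(8,255,255),(365,315,405,355));print(cv2.minEnclosingCircle(w),cv2.minEnclosingCircle(blob(f,(35,60,20),(85,255,255),(355,240,400,285))))
bc=blob(g,(100,120,60),(125,255,255),(250,380,400,460));print('side base corners px',bc[bc[:,0].argmin()],bc[bc[:,0].argmax()],bc[bc[:,1].argmax()])
```

```text
far hook (array([536.5,  61.6,  80.7]), np.float64(1.3)) near (array([460.1,  56.6,  80.5]), np.float64(1.7))
0.072 [498.3  60.6  72. ] 77.2 3.77
0.078 [497.9  59.2  78. ] 76.8 3.77
0.084 [497.5  57.9  84. ] 76.4 3.77
tip [499.78925213  59.09117725  78.14038278]
[[215.6, 250.6], [215.3, 245.2], [199.0, 244.6], [233.0, 255.1], [175.2, 279.4], [230.8, 300.2], [257.8, 276.0]]
cap [ 494.5 -326.6    5. ] 56.9 -70.8
washer side on z=.0025 [[ 453.06700023 -201.61705971    4.        ]]
choke side [ 576.72386125 -176.11253323    9.        ] rect c ((571.3670043945312, -171.26637268066406), (44.62362289428711, 44.83286666870117), 42.40761947631836)
((255.72727966308594, 223.27272033691406), 8.579328536987305) ((250.2236785888672, 173.44737243652344), 8.735248565673828)
side base corners px [175. 280.] [255. 278.] [229. 302.]
```

Axis is about (498, 58.5), yaw 3.7°, h about 8 mm (hook tops 80.6, tip 78.1, which agree). Now I move to the washer.

Request:
{"method": "play_rows", "body": {"commands": [[0,0,0,0,0,-6.6],[0,0,0,0,0,-6.6],[0,0,0,0,0,-6.6],[-16.7,-34.5,0,0,0,0],[-16.7,-34.5,0,0,0,0]], "hand": 56}}

```text
time: 0.52
tool_pos: [0.2105, 0.5334, 0.2441]
tool_rot: [-0.0, -0.034, 0.999, -0.001]
contact_force: [1.1, 0.1, 1.4]
gripper_width: 0.655
grasp_force: 0.0
```

Request:
{"method": "play_rows", "body": {"commands": [[-16.7,-34.5,0,0,0,0],[-16.7,-34.5,0,0,0,0],[-16.7,-34.5,0,0,0,0],[-16.7,-34.5,0,0,0,0],[-16.7,-34.5,0,0,0,0]]}}

```text
time: 0.93
tool_pos: [0.3057, 0.3653, 0.2448]
tool_rot: [-0.0, -0.033, 0.999, -0.0]
contact_force: [0.9, -0.6, 0.7]
gripper_width: 0.656
grasp_force: 0.0
```

Request:
{"method": "play_rows", "body": {"commands": [[-16.7,-34.5,0,0,0,0],[-16.7,-34.5,0,0,0,0],[-16.7,-34.5,0,0,0,0],[-16.7,-34.5,0,0,0,0],[-16.7,-34.5,0,0,0,0]]}}

```text
time: 1.35
tool_pos: [0.4002, 0.1986, 0.245]
tool_rot: [-0.0, -0.032, 0.999, 0.0]
contact_force: [1.4, 0.8, 0.4]
gripper_width: 0.653
grasp_force: 0.0
```

Request:
{"method": "play_rows", "body": {"commands": [[-2.2,-33.9,8,0,0,0],[-2.2,-33.9,8,0,0,0],[-2.2,-33.9,8,0,0,0],[-2.2,-33.9,8,0,0,0],[-2.2,-33.9,8,0,0,0]]}}

```text
time: 1.77
tool_pos: [0.4215, 0.0303, 0.2046]
tool_rot: [-0.0, -0.032, 0.999, 0.0]
contact_force: [0.1, -0.3, 1.1]
gripper_width: 0.658
grasp_force: 0.0
```

Request:
{"method": "play_rows", "body": {"commands": [[-2.2,-33.9,8,0,0,0],[-2.2,-33.9,8,0,0,0],[-2.2,-33.9,8,0,0,0],[-2.2,-33.9,8,0,0,0],[-2.2,-33.9,8,0,0,0]]}}

```text
time: 2.18
tool_pos: [0.4434, -0.1382, 0.1646]
tool_rot: [-0.0, -0.032, 0.999, 0.0]
contact_force: [0.7, -0.4, -0.2]
gripper_width: 0.657
grasp_force: 0.0
```

Request:
{"method": "play_rows", "body": {"commands": [[-2.2,-33.9,8,0,0,0],[-2.2,-33.9,8,0,0,0],[0,0,0,0,0,0]]}}

```text
time: 2.43
tool_pos: [0.4518, -0.208, 0.1474]
tool_rot: [-0.001, -0.03, 1.0, -0.0]
contact_force: [0.1, 1.4, -0.1]
gripper_width: 0.655
grasp_force: 0.0
```

```bash
cat >> h.py <<'E'
def go(x,y,z,hd):
    from scipy.spatial.transform import Rotation as Ro
    s=manip.state();q=s['tool_rot'];M=Ro.from_quat([q[1],q[2],q[3],q[0]]).as_matrix();p=s['tool_pos']*1000
    h=np.degrees(np.arctan2(M[1,1],M[0,1]));rz=-((hd-h+90)%180-90)
    d=M.T@(np.array([x,y,z])-p)
    print('pos',p.round(1),'head',h.round(2),'tilt',np.degrees(np.arccos(-M[2,2])).round(2),'t',round(s['time'],2),'w',(s['gripper_width']*85.4).round(1),'F',s['contact_force'].round(1),'gf',round(s['grasp_force'],1),'j',np.round(s['joint_pos'],2))
    print('tool delta',d.round(1),'rz',rz.round(2))
E
python3 -c "
from h import *
go(452.3,-204,60,93.7);g=grab('top');save(g,'a1.png');import pickle;pickle.dump(g,open('a1.pkl','wb'))"
```

```text
Traceback (most recent call last):
  File "h.py", line 18, in go
    print('pos',p.round(1),'head',h.round(2),'tilt',np.degrees(np.arccos(-M[2,2])).round(2),'t',round(s['time'],2),'w',(s['gripper_width']*85.4).round(1),'F',s['contact_force'].round(1),'gf',round(s['grasp_force'],1),'j',np.round(s['joint_pos'],2))
                                                                                                                       ^^^^^^^^^^^^^^^^^^^^^^^^^^^^^^^
AttributeError: 'float' object has no attribute 'round'
```

```bash
sed -i "s/(s\['gripper_width'\]\*85.4).round(1)/round(float(s['gripper_width'])*85.4,1)/" h.py
python3 -c "
from h import *
go(452.3,-204,35,93.7)"
```

```text
pos [ 451.8 -208.   147.4] head 93.43 tilt 0.15 t 2.43 w 55.9 F [ 0.1  1.4 -0.1] gf 0.0 j [-0.58 -0.17  2.   -0.    1.32 -2.21]
tool delta [ -1.    4.  112.4] rz -0.27
```

Request:
{"method": "play_rows", "body": {"commands": [[-0.5,4,28,0,0,0],[0,0,28,0,0,0],[0,0,28,0,0,0],[0,0,28,0,0,0],[0,0,0,0,0,0]]}}

```text
time: 2.85
tool_pos: [0.4483, -0.1968, 0.0311]
tool_rot: [-0.005, -0.032, 0.999, 0.004]
contact_force: [-0.3, 1.1, -0.2]
gripper_width: 0.657
grasp_force: 0.0
```

```bash
python3 -c "
from h import *
go(452.3,-204,20,93.7)
f=grab('top');g=grab('side')
a=cv2.resize(f['image'][195:250,230:285,::-1],(400,400),interpolation=2)
b=cv2.resize(g['image'][200:255,270:325,::-1],(400,400),interpolation=2)
cv2.imwrite('pics/a1.png',np.hstack([a,b]))"
```

```text
pos [ 448.3 -196.8   31.1] head 93.71 tilt 0.71 t 2.85 w 56.1 F [-0.3  1.1 -0.2] gf 0.0 j [-0.57 -0.02  2.07  0.    1.1  -2.2 ]
tool delta [-3.6 -7.6 11. ] rz 0.01
```

View pics/a1.png

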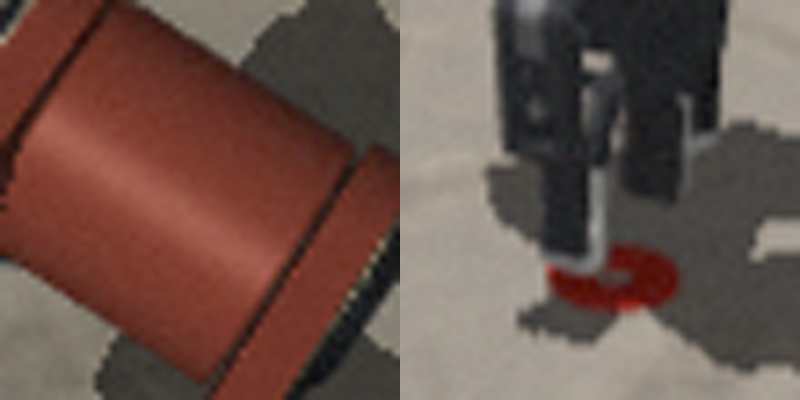

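The top view is hidden by the arm. The side view shows the fingers either side of the washer and still above it. I let it settle and recheck the pose.

Request:
{"method": "play_rows", "body": {"commands": [[0,0,0,0,0,0],[0,0,0,0,0,0]]}}

```text
time: 3.12
tool_pos: [0.4545, -0.2007, 0.0398]
tool_rot: [0.002, -0.033, 0.999, -0.001]
contact_force: [0.4, -0.1, 0.0]
gripper_width: 0.654
grasp_force: 0.0
```

```bash
python3 -c "
from h import *
go(452.3,-204,20,93.7)"
```

```text
pos [ 454.5 -200.7   39.8] head 93.73 tilt 0.25 t 3.12 w 55.8 F [ 0.4 -0.1  0. ] gf 0.0 j [-0.57 -0.03  2.06  0.    1.1  -2.2 ]
tool delta [ 2.5 -3.1 19.8] rz 0.03
```

Request:
{"method": "play_rows", "body": {"commands": [[0,0,3,0,0,0],[0,0,2,0,0,0],[0,0,1,0,0,0],[0,0,0,0,0,0],[0,0,0,0,0,0]]}}

```text
time: 3.53
tool_pos: [0.4529, -0.1999, 0.0313]
tool_rot: [-0.0, -0.032, 0.999, -0.0]
contact_force: [0.5, 0.4, 0.4]
gripper_width: 0.658
grasp_force: 0.0
```

```bash
python3 -c "
from h import *
go(452.3,-204,20,93.7)"
```

```text
pos [ 452.9 -199.9   31.3] head 93.71 tilt 0.0 t 3.53 w 56.2 F [0.5 0.4 0.4] gf 0.0 j [-0.57 -0.02  2.07 -0.    1.09 -2.2 ]
tool delta [ 0.8 -4.1 11.3] rz 0.01
```

Request:
{"method": "play_rows", "body": {"commands": [[0.6,-2,3,0,0,0],[0,-1.6,3,0,0,0],[0,0,3,0,0,0],[0,0,2,0,0,0],[0,0,1,0,0,0]]}}

```text
time: 3.95
tool_pos: [0.4521, -0.2033, 0.0186]
tool_rot: [-0.0, -0.032, 0.999, 0.0]
contact_force: [-0.2, 0.3, -0.1]
gripper_width: 0.659
grasp_force: 0.0
```

Request:
{"method": "play_rows", "body": {"commands": [[0,0,1,0,0,0],[0,0,1,0,0,0],[0,0,0.5,0,0,0],[0,0,0,0,0,0]]}}

```text
time: 4.28
tool_pos: [0.4525, -0.2035, 0.0168]
tool_rot: [-0.0, -0.032, 0.999, 0.0]
contact_force: [0.1, 0.2, -0.1]
gripper_width: 0.656
grasp_force: 0.0
```

```bash
python3 -c "
from h import *
go(452.3,-204,20,93.7);g=grab('side')
cv2.imwrite('pics/a2.png',cv2.resize(g['image'][200:255,270:325,::-1],(440,440),interpolation=2))"
```

```text
pos [ 452.5 -203.5   16.8] head 93.72 tilt 0.0 t 4.28 w 56.0 F [ 0.1  0.2 -0.1] gf 0.0 j [-0.57  0.01  2.07 -0.    1.06 -2.21]
tool delta [ 0.2 -0.5 -3.2] rz 0.02
```

View pics/a2.png

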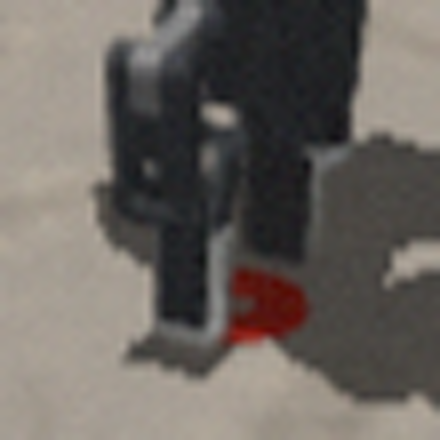

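The washer lies between the fingers, and the tips are still a few mm up. I feel down to the table.

Request:
{"method": "play_rows", "body": {"commands": [[0,0,1,0,0,0],[0,0,1,0,0,0],[0,0,0,0,0,0]]}}

```text
time: 4.58
tool_pos: [0.4524, -0.2034, 0.0146]
tool_rot: [-0.0, -0.032, 0.999, 0.0]
contact_force: [0.5, -0.3, -0.9]
gripper_width: 0.656
grasp_force: 0.0
```

Request:
{"method": "play_rows", "body": {"commands": [[0,0,1,0,0,0],[0,0,0,0,0,0],[0,0,0,0,0,0]]}}

```text
time: 4.83
tool_pos: [0.4525, -0.2035, 0.0137]
tool_rot: [-0.0, -0.032, 0.999, 0.0]
contact_force: [1.0, 0.1, 0.3]
gripper_width: 0.655
grasp_force: 0.0
```

Request:
{"method": "play_rows", "body": {"commands": [[0,0,1,0,0,0],[0,0,0,0,0,0],[0,0,0,0,0,0]]}}

```text
time: 5.08
tool_pos: [0.4525, -0.2035, 0.0127]
tool_rot: [-0.0, -0.032, 0.999, 0.0]
contact_force: [0.4, -0.0, 0.1]
gripper_width: 0.657
grasp_force: 0.0
```

Request:
{"method": "play_rows", "body": {"commands": [[0,0,0.8,0,0,0],[0,0,0,0,0,0],[0,0,0,0,0,0]]}}

```text
time: 5.33
tool_pos: [0.4525, -0.2035, 0.012]
tool_rot: [-0.0, -0.032, 0.999, 0.0]
contact_force: [0.7, -0.4, -0.7]
gripper_width: 0.658
grasp_force: 0.0
```

Request:
{"method": "play_rows", "body": {"commands": [[0,0,0,0,0,0],[0,0,0,0,0,0],[0,0,0,0,0,0],[0,0,0,0,0,0]], "hand": 38}}

```text
time: 5.67
tool_pos: [0.453, -0.2038, 0.0126]
tool_rot: [0.0, -0.032, 0.999, -0.0]
contact_force: [-0.8, 0.2, 3.9]
gripper_width: 0.491
grasp_force: 61.0
```

Request:
{"method": "play_rows", "body": {"commands": [[0,0,-4,0,0,0],[0,0,-8,0,0,0],[0,0,-8,0,0,0],[0,0,-4,0,0,0],[0,0,0,0,0,0]]}}

```text
time: 6.08
tool_pos: [0.4535, -0.2041, 0.0377]
tool_rot: [0.001, -0.032, 0.999, -0.001]
contact_force: [0.4, -0.4, 0.3]
gripper_width: 0.496
grasp_force: 60.7
```

```bash
python3 -c "
from h import *
go(452.3,-204,20,93.7);g=grab('side')
cv2.imwrite('pics/a3.png',cv2.resize(g['image'][190:245,270:325,::-1],(440,440),interpolation=2))"
```

```text
pos [ 453.5 -204.1   37.7] head 93.71 tilt 0.18 t 6.08 w 42.3 F [ 0.4 -0.4  0.3] gf 60.7 j [-0.57 -0.02  2.06 -0.    1.1  -2.21]
tool delta [ 1.2  0.2 17.7] rz 0.01
```

View pics/a3.png

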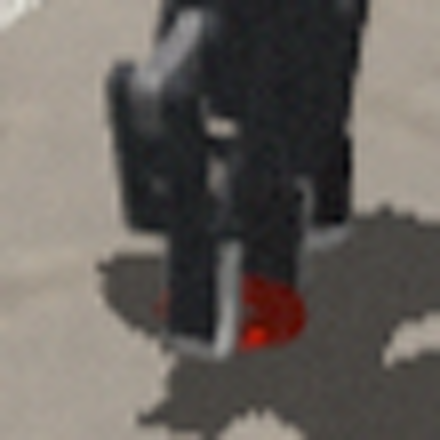

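The washer is held at the fingertips and looks flat. I check its centre against the TCP, since the opening reads 42 mm instead of 46 mm.

```bash
python3 -c "
from h import *
g=grab('side')
hsv=cv2.cvtColor(g['image'],cv2.COLOR_RGB2HSV);m=cv2.inRange(hsv,(0,140,60),(8,255,255));m[:,:280]=0;m[:,320:]=0;m[:200]=0;m[250:]=0
y,x=np.nonzero(m);print(x.min(),x.max(),y.min(),y.max())
t=np.linspace(0,6.28,60)
for cx,cy,z in((453.5,-204,27),(453.5,-204,33),(445,-204,30),(462,-204,30)):
  c=np.vstack([proj(g,np.c_[cx+23*np.cos(t),cy+23*np.sin(t),t*0+zz]/1000) for zz in(z,z+5)]);print(cx,z,c.min(0).round(1),c.max(0).round(1))
go(498,58.5,130,93.7)
"
```

```text
290 307 225 233
453.5 27 [290.1 222.8] [309.1 232.7]
453.5 33 [290.2 220.6] [309.2 230.4]
445 30 [293.2 222.5] [312.3 232.5]
462 30 [287.2 220.9] [306.1 230.7]
pos [ 452.7 -203.6   36.4] head 93.71 tilt 0.05 t 6.18 w 42.2 F [ 1.1 -0.2 -0.6] gf 60.7 j [-0.57 -0.02  2.06 -0.    1.1  -2.21]
tool delta [-62.2 258.6 -93.7] rz 0.01
```

Request:
{"method": "play_rows", "body": {"commands": [[0,0,-10,0,0,0],[0,0,-25,0,0,0],[0,0,-30,0,0,0],[-2.4,10,-20,0,0,0],[-4.8,20,-8,0,0,0]]}}

```text
time: 6.6
tool_pos: [0.4596, -0.1751, 0.1336]
tool_rot: [0.003, -0.031, 1.0, -0.002]
contact_force: [1.1, -0.2, 0.7]
gripper_width: 0.495
grasp_force: 60.8
```

Request:
{"method": "play_rows", "body": {"commands": [[-7.2,30,0,0,0,0],[-8.4,35,0,0,0,0],[-8.4,35,0,0,0,0],[-8.4,35,0,0,0,0],[-8.4,35,0,0,0,0]]}}

```text
time: 7.02
tool_pos: [0.4874, 0.0008, 0.1295]
tool_rot: [0.0, -0.032, 0.999, -0.0]
contact_force: [-0.4, 0.1, -0.1]
gripper_width: 0.497
grasp_force: 60.8
```

Request:
{"method": "play_rows", "body": {"commands": [[-7.2,30,0,0,0,0],[-4.3,18,0,0,0,0],[-2.5,10.6,0,0,0,0],[0,0,0,0,0,0],[0,0,0,0,0,0]]}}

```text
time: 7.43
tool_pos: [0.4975, 0.0583, 0.129]
tool_rot: [-0.0, -0.033, 0.999, -0.0]
contact_force: [-0.6, -0.1, -0.7]
gripper_width: 0.49
grasp_force: 60.8
```

Request:
{"method": "play_rows", "body": {"commands": [[0,0,0,0,0,0],[0,0,0,0,0,0],[0,0,0,0,0,0]]}}

```text
time: 7.68
tool_pos: [0.4976, 0.0575, 0.129]
tool_rot: [-0.0, -0.031, 1.0, -0.0]
contact_force: [0.3, 0.1, -0.5]
gripper_width: 0.496
grasp_force: 60.8
```

```bash
python3 -c "
from h import *
go(498,58.5,100,93.7);g=grab('side')
hsv=cv2.cvtColor(g['image'],cv2.COLOR_RGB2HSV);m=cv2.inRange(hsv,(0,140,60),(8,255,255));m[:,:190]=0;m[:,250:]=0;m[:190]=0;m[245:]=0
y,x=np.nonzero(m);print(x.min(),x.max(),y.min(),y.max())
t=np.linspace(0,6.28,60)
p=manip.state()['tool_pos']*1000
for z in (p[2]-12,p[2]-9):
  c=np.vstack([proj(g,np.c_[p[0]+23*np.cos(t),p[1]+23*np.sin(t),t*0+zz]/1000) for zz in(z,z+5)]);print(z,c.min(0).round(1),c.max(0).round(1))
cv2.imwrite('pics/a4.png',cv2.resize(g['image'][190:280,170:260,::-1],(540,540),interpolation=2))"
```

```text
pos [497.6  57.5 129. ] head 93.61 tilt 0.01 t 7.68 w 42.3 F [ 0.3  0.1 -0.5] gf 60.8 j [-0.03 -0.15  2.01 -0.    1.28 -1.67]
tool delta [-0.4  1.  29. ] rz -0.09
191 248 194 241
117.00555486284318 [202.6 221.8] [226.7 234.4]
120.00555486284318 [202.5 220.4] [226.6 233. ]
```

View pics/a4.png

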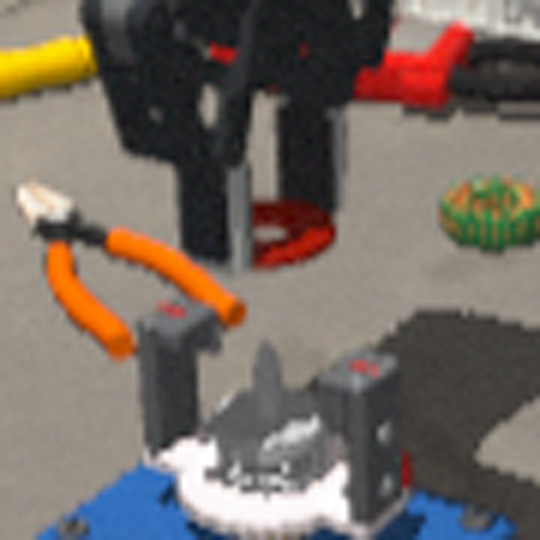

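The washer is flat in the grip. The post tip is at px (214.5,247.2) and the washer centre at about px 214.6, so they line up. I descend, watching the force.

Request:
{"method": "play_rows", "body": {"commands": [[-0.2,0.7,8,0,0,0],[0,0,15,0,0,0],[0,0,10,0,0,0],[0,0,5,0,0,0],[0,0,1,0,0,0]]}}

```text
time: 8.15
tool_pos: [0.4965, 0.0592, 0.088]
tool_rot: [-0.002, -0.032, 0.999, 0.0]
contact_force: [0.0, 0.4, -1.3]
gripper_width: 0.493
grasp_force: 60.8
```

Request:
{"method": "play_rows", "body": {"commands": [[0,0,4,0,0,0],[0,0,4,0,0,0],[0,0,4,0,0,0],[0,0,3,0,0,0],[0,0,0,0,0,0]]}}

```text
time: 8.57
tool_pos: [0.4978, 0.0592, 0.0745]
tool_rot: [-0.0, -0.032, 0.999, -0.0]
contact_force: [0.1, -0.5, -0.8]
gripper_width: 0.497
grasp_force: 60.8
```

Request:
{"method": "play_rows", "body": {"commands": [[0,0,3,0,0,0],[0,0,2,0,0,0],[0,0,1,0,0,0],[0,0,0,0,0,0]]}}

```text
time: 8.9
tool_pos: [0.4978, 0.0592, 0.0688]
tool_rot: [-0.0, -0.032, 0.999, -0.0]
contact_force: [-0.1, -0.6, -0.4]
gripper_width: 0.49
grasp_force: 60.8
```

Lateral force is near zero, so the washer is on the post. I keep going down to contact.

Request:
{"method": "play_rows", "body": {"commands": [[0,0,1,0,0,0],[0,0,1,0,0,0],[0,0,0,0,0,0],[0,0,0,0,0,0]]}}

```text
time: 9.23
tool_pos: [0.4978, 0.0593, 0.067]
tool_rot: [0.0, -0.032, 0.999, -0.0]
contact_force: [0.6, -0.7, -1.1]
gripper_width: 0.492
grasp_force: 60.8
```

Request:
{"method": "play_rows", "body": {"commands": [[0,0,1,0,0,0],[0,0,0,0,0,0],[0,0,0,0,0,0]]}}

```text
time: 9.48
tool_pos: [0.4978, 0.0593, 0.066]
tool_rot: [0.0, -0.032, 0.999, -0.0]
contact_force: [-0.0, 0.2, -0.7]
gripper_width: 0.493
grasp_force: 60.8
```

Request:
{"method": "play_rows", "body": {"commands": [[0,0,1,0,0,0],[0,0,0,0,0,0],[0,0,0,0,0,0]]}}

```text
time: 9.73
tool_pos: [0.4978, 0.0593, 0.065]
tool_rot: [0.0, -0.032, 0.999, -0.0]
contact_force: [0.4, 0.0, -1.1]
gripper_width: 0.492
grasp_force: 60.8
```

Request:
{"method": "play_rows", "body": {"commands": [[0,0,1,0,0,0],[0,0,0,0,0,0],[0,0,0,0,0,0]]}}

```text
time: 9.98
tool_pos: [0.4979, 0.0593, 0.0643]
tool_rot: [0.0, -0.032, 0.999, -0.0]
contact_force: [-0.7, -0.5, 3.0]
gripper_width: 0.492
grasp_force: 61.1
```

Contact at TCP z 64.3. The grasp offset was 12.6, so the seat is at 51.7 and h is about 7.8. Release.

Request:
{"method": "play_rows", "body": {"commands": [[0,0,-0.3,0,0,0],[0,0,0,0,0,0],[0,0,0,0,0,0],[0,0,0,0,0,0]], "hand": 58}}

```text
time: 10.32
tool_pos: [0.4976, 0.0593, 0.0641]
tool_rot: [-0.0, -0.032, 0.999, 0.0]
contact_force: [0.4, 0.4, 0.4]
gripper_width: 0.678
grasp_force: 0.0
```

Request:
{"method": "play_rows", "body": {"commands": [[0,0,-5,0,0,0],[0,0,-15,0,0,0],[0,0,-25,0,0,0],[0,0,-20,0,0,0],[0,0,-5,0,0,0]]}}

```text
time: 10.73
tool_pos: [0.5001, 0.0593, 0.1386]
tool_rot: [0.003, -0.032, 0.999, -0.0]
contact_force: [0.9, -0.1, 0.8]
gripper_width: 0.68
grasp_force: 0.0
```

```bash
python3 -c "
from h import *
go(582,-186,130,93.7);g=grab('side')
cv2.imwrite('pics/a5.png',cv2.resize(g['image'][200:290,170:260,::-1],(540,540),interpolation=2))"
```

```text
pos [500.1  59.3 138.6] head 93.71 tilt 0.39 t 10.73 w 58.1 F [ 0.9 -0.1  0.8] gf 0.0 j [-0.03 -0.15  2.    0.    1.29 -1.67]
tool delta [ -65.8 -250.     9.1] rz 0.01
```

View pics/a5.png

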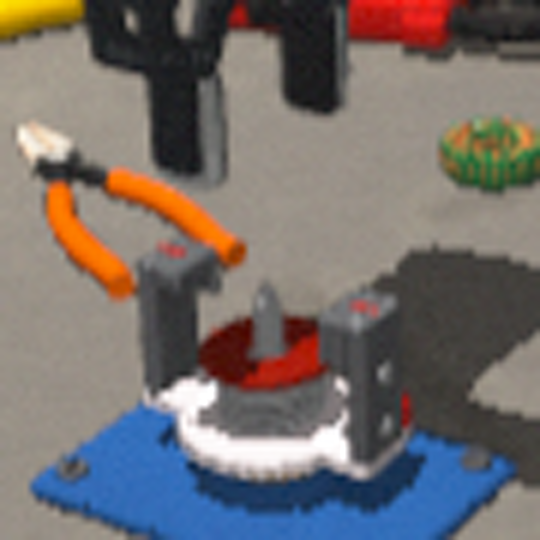

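The washer lies flat on the seat around the post (crop (265,350)). Now I refine the choke position.

```bash
python3 -c "
from meas import *
t=np.linspace(0,6.28,80)
for n,F,box in(('top',f,(350,235,405,290)),('side',g,(350,315,410,360))):
  hsv=cv2.cvtColor(F['image'],cv2.COLOR_RGB2HSV)
  m=cv2.inRange(hsv,(5,85,20),(90,255,255));x0,y0,x1,y1=[int(v/1.5) for v in box]
  y,x=np.nonzero(m[y0:y1,x0:x1]);x+=x0;y+=y0;print(n,len(x),'bbox',x.min()-.5,x.max()+.5,y.min()-.5,y.max()+.5)
  for C in((582,-187),(582,-183)):
    c=np.vstack([proj(F,np.c_[C[0]+24*np.cos(t),C[1]+24*np.sin(t),t*0+z]/1000) for z in(2,15)]);print(C,c.min(0).round(1),c.max(0).round(1))
"
```

```text
top 204 bbox 241.5 259.5 164.5 182.5
(582, -187) [240.8 164.2] [259.  182.8]
(582, -183) [239.3 164.1] [257.5 182.8]
side 162 bbox 242.5 260.5 219.5 231.5
(582, -187) [243.5 219.2] [262.  231.5]
(582, -183) [242.6 219.7] [261.1 232.1]
```

Request:
{"method": "play_rows", "body": {"commands": [[-2.8,-10,0,0,0,0],[-5.6,-20,0,0,0,0],[-8.9,-32,0,0,0,0],[-10,-36,5,0,0,0],[-10,-36,10,0,0,0]], "hand": 62}}

```text
time: 11.2
tool_pos: [0.5439, -0.0738, 0.1184]
tool_rot: [-0.0, -0.033, 0.999, -0.0]
contact_force: [0.3, 0.4, 0.4]
gripper_width: 0.728
grasp_force: 0.0
```

Request:
{"method": "play_rows", "body": {"commands": [[-10,-36,15,0,0,0],[-9.4,-34,20,0,0,0],[-7.2,-26,15,0,0,0],[-3.9,-14,10,0,0,0],[-1.7,-6.3,5,0,0,0]]}}

```text
time: 11.62
tool_pos: [0.5813, -0.1881, 0.0499]
tool_rot: [-0.003, -0.031, 1.0, 0.001]
contact_force: [0.2, 0.3, 0.0]
gripper_width: 0.727
grasp_force: 0.0
```

Request:
{"method": "play_rows", "body": {"commands": [[0,0,0,0,0,0],[0,0,0,0,0,0],[0,0,0,0,0,0],[0,0,0,0,0,0]]}}

```text
time: 11.95
tool_pos: [0.5836, -0.1851, 0.0551]
tool_rot: [0.001, -0.033, 0.999, -0.0]
contact_force: [-0.2, 0.4, -0.3]
gripper_width: 0.726
grasp_force: 0.0
```

```bash
python3 -c "
from h import *
go(583.5,-186,14.5,93.7);g=grab('side')
cv2.imwrite('pics/a6.png',cv2.resize(g['image'][180:240,220:280,::-1],(480,480),interpolation=2))"
```

```text
pos [ 583.6 -185.1   55.1] head 93.79 tilt 0.06 t 11.95 w 62.0 F [-0.2  0.4 -0.3] gf 0.0 j [-0.43  0.21  1.78  0.    1.15 -2.07]
tool delta [ 0.2 -0.9 40.6] rz 0.09
```

View pics/a6.png

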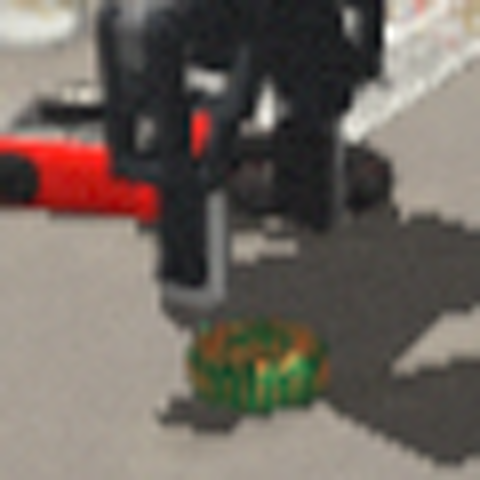

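The choke is at crop (258,363), below and between the fingers. I descend and grip.

Request:
{"method": "play_rows", "body": {"commands": [[0,-0.5,5,0,0,0],[0,0,9,0,0,0],[0,0,9,0,0,0],[0,0,7,0,0,0],[0,0,5,0,0,0]]}}

```text
time: 12.42
tool_pos: [0.5824, -0.1859, 0.0173]
tool_rot: [-0.001, -0.032, 0.999, 0.001]
contact_force: [0.3, -0.3, 0.1]
gripper_width: 0.727
grasp_force: 0.0
```

Request:
{"method": "play_rows", "body": {"commands": [[0,0,3,0,0,0],[0,0,1.5,0,0,0],[0,0,1,0,0,0],[0,0,0,0,0,0],[0,0,0,0,0,0]]}}

```text
time: 12.83
tool_pos: [0.5837, -0.1866, 0.0142]
tool_rot: [0.0, -0.032, 0.999, -0.0]
contact_force: [0.6, -0.9, 0.4]
gripper_width: 0.722
grasp_force: 0.0
```

Request:
{"method": "play_rows", "body": {"commands": [[0,0,0,0,0,0],[0,0,0,0,0,0],[0,0,0,0,0,0],[0,0,0,0,0,0]], "hand": 40}}

```text
time: 13.17
tool_pos: [0.5843, -0.187, 0.0151]
tool_rot: [0.001, -0.032, 0.999, -0.001]
contact_force: [-0.9, 0.4, 6.8]
gripper_width: 0.549
grasp_force: 61.9
```

Request:
{"method": "play_rows", "body": {"commands": [[0,0,-5,0,0,0],[0,0,-10,0,0,0],[0,0,-8,0,0,0],[0,0,-3,0,0,0],[0,0,0,0,0,0]]}}

```text
time: 13.58
tool_pos: [0.5843, -0.1868, 0.0414]
tool_rot: [0.001, -0.032, 0.999, -0.001]
contact_force: [1.0, -0.2, -2.3]
gripper_width: 0.551
grasp_force: 61.8
```

```bash
python3 -c "
from h import *
go(498,58.8,130,93.7)
g=grab('side');t=np.linspace(0,6.28,80);p=manip.state()['tool_pos']*1000
hsv=cv2.cvtColor(g['image'],cv2.COLOR_RGB2HSV);m=cv2.inRange(hsv,(5,85,20),(90,255,255))
y,x=np.nonzero(m[195:240,235:270]);print('bbox',x.min()+234.5,x.max()+235.5,y.min()+194.5,y.max()+195.5)
c=np.vstack([proj(g,np.c_[p[0]+24*np.cos(t),p[1]+24*np.sin(t),t*0+z+p[2]-14.5]/1000) for z in(2,15)]);print(c.min(0).round(1),c.max(0).round(1))
"
```

```text
pos [ 584.3 -186.8   41.4] head 93.71 tilt 0.15 t 13.58 w 47.1 F [ 1.  -0.2 -2.3] gf 61.8 j [-0.43  0.23  1.78  0.    1.13 -2.07]
tool delta [ 70.  250.6 -89.1] rz 0.01
bbox 250.5 260.5 210.5 221.5
[242.7 210. ] [261.3 222.1]
```

Request:
{"method": "play_rows", "body": {"commands": [[0,0,-10,0,0,0],[0,0,-25,0,0,0],[0,0,-28,0,0,0],[2.8,10,-18,0,0,0],[5.6,20,-8,0,0,0]]}}

```text
time: 14.05
tool_pos: [0.5753, -0.1591, 0.1334]
tool_rot: [0.003, -0.031, 1.0, -0.002]
contact_force: [-0.3, -0.4, -0.6]
gripper_width: 0.542
grasp_force: 61.9
```

Request:
{"method": "play_rows", "body": {"commands": [[8.9,32,0,0,0,0],[10,36,0,0,0,0],[10,36,0,0,0,0],[10,36,0,0,0,0],[9.5,34,0,0,0,0]]}}

```text
time: 14.47
tool_pos: [0.5123, 0.015, 0.129]
tool_rot: [-0.0, -0.032, 0.999, 0.0]
contact_force: [-0.5, -0.3, -1.3]
gripper_width: 0.552
grasp_force: 61.9
```

Request:
{"method": "play_rows", "body": {"commands": [[7.3,26,0,0,0,0],[4,14,0,0,0,0],[1.9,6.6,0,0,0,0],[0,0,0,0,0,0],[0,0,0,0,0,0]]}}

```text
time: 14.88
tool_pos: [0.4975, 0.0587, 0.1291]
tool_rot: [0.0, -0.033, 0.999, -0.0]
contact_force: [-0.2, -0.2, -0.9]
gripper_width: 0.547
grasp_force: 61.9
```

Request:
{"method": "play_rows", "body": {"commands": [[0,0,8,0,0,0],[0,0,8,0,0,0],[0,0,4,0,0,0],[0,0,0,0,0,0],[0,0,0,0,0,0]]}}

```text
time: 15.3
tool_pos: [0.4969, 0.0586, 0.1078]
tool_rot: [-0.001, -0.032, 0.999, 0.0]
contact_force: [-0.1, -0.7, -0.5]
gripper_width: 0.547
grasp_force: 61.9
```

```bash
python3 -c "
from h import *
go(498,58.8,100,93.7)
g=grab('side');t=np.linspace(0,6.28,80);p=manip.state()['tool_pos']*1000
hsv=cv2.cvtColor(g['image'],cv2.COLOR_RGB2HSV);m=cv2.inRange(hsv,(15,85,20),(90,255,255))
y,x=np.nonzero(m[215:250,195:235]);print('bbox',x.min()+194.5,x.max()+195.5,y.min()+214.5,y.max()+215.5)
c=np.vstack([proj(g,np.c_[p[0]+24*np.cos(t),p[1]+24*np.sin(t),t*0+z+p[2]-14.5]/1000) for z in(2,15)]);print(c.min(0).round(1),c.max(0).round(1))
cv2.imwrite('pics/a7.png',cv2.resize(g['image'][200:260,180:240,::-1],(540,540),interpolation=2))"
```

```text
pos [496.9  58.6 107.8] head 93.66 tilt 0.11 t 15.3 w 46.8 F [-0.1 -0.7 -0.5] gf 61.9 j [-0.03 -0.12  2.02 -0.    1.24 -1.67]
tool delta [-1.1  0.1  7.8] rz -0.04
bbox 194.5 225.5 228.5 244.5
[202.2 227.8] [227.3 244.9]
```

View pics/a7.png

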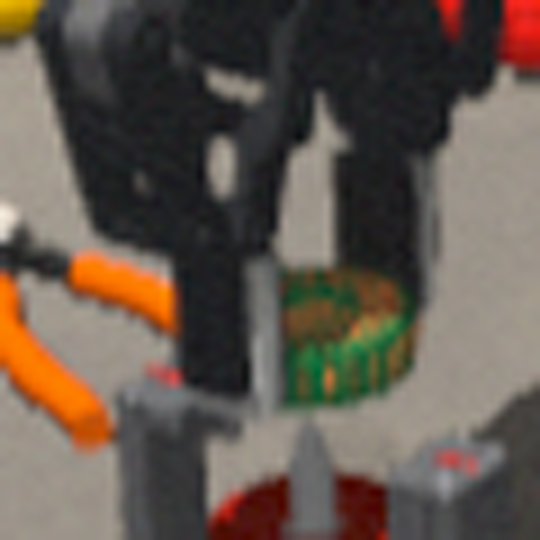

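The choke sits in the grip with its right edge at px 226.4 and the post tip at 214.7, so it needs about 0.7 mm in -x. I descend with force checks.

Request:
{"method": "play_rows", "body": {"commands": [[0.6,0,3,0,0,0],[0,0,4,0,0,0],[0,0,4,0,0,0],[0,0,2,0,0,0],[0,0,0,0,0,0]]}}

```text
time: 15.77
tool_pos: [0.4962, 0.0591, 0.095]
tool_rot: [-0.001, -0.032, 0.999, 0.0]
contact_force: [0.1, -0.7, -1.4]
gripper_width: 0.543
grasp_force: 61.9
```

Request:
{"method": "play_rows", "body": {"commands": [[0,0,3,0,0,0],[0,0,3,0,0,0],[0,0,2,0,0,0],[0,0,0,0,0,0]]}}

```text
time: 16.1
tool_pos: [0.4966, 0.059, 0.0873]
tool_rot: [-0.0, -0.032, 0.999, -0.0]
contact_force: [0.4, 0.1, -1.9]
gripper_width: 0.544
grasp_force: 61.9
```

Request:
{"method": "play_rows", "body": {"commands": [[0,0,3,0,0,0],[0,0,2,0,0,0],[0,0,0,0,0,0]]}}

```text
time: 16.35
tool_pos: [0.4975, 0.0588, 0.083]
tool_rot: [0.001, -0.032, 0.999, -0.0]
contact_force: [2.9, -1.4, -2.1]
gripper_width: 0.547
grasp_force: 62.0
```

Request:
{"method": "play_rows", "body": {"commands": [[0,0,2,0,0,0],[0,0,2,0,0,0],[0,0,0,0,0,0],[0,0,0,0,0,0]]}}

```text
time: 16.68
tool_pos: [0.4977, 0.0587, 0.0792]
tool_rot: [0.001, -0.032, 0.999, -0.0]
contact_force: [5.8, -2.4, -1.6]
gripper_width: 0.55
grasp_force: 62.0
```

The post pushes the choke towards +x, so I relax that way.

Request:
{"method": "play_rows", "body": {"commands": [[-1.0,-0.5,0,0,0,0],[-0.7,-0.3,0,0,0,0],[0,0,0,0,0,0]]}}

```text
time: 16.93
tool_pos: [0.498, 0.0585, 0.0784]
tool_rot: [-0.001, -0.032, 0.999, 0.0]
contact_force: [1.9, -1.1, -0.2]
gripper_width: 0.547
grasp_force: 62.0
```

Request:
{"method": "play_rows", "body": {"commands": [[0,0,2,0,0,0],[0,0,1.5,0,0,0],[0,0,0,0,0,0]]}}

```text
time: 17.18
tool_pos: [0.498, 0.0584, 0.0747]
tool_rot: [-0.0, -0.032, 0.999, 0.0]
contact_force: [1.6, -0.5, -1.7]
gripper_width: 0.544
grasp_force: 61.9
```

Request:
{"method": "play_rows", "body": {"commands": [[-0.5,0,1,0,0,0],[0,0,1,0,0,0],[0,0,0,0,0,0],[0,0,0,0,0,0]]}}

```text
time: 17.52
tool_pos: [0.4985, 0.0585, 0.0729]
tool_rot: [-0.001, -0.032, 0.999, 0.0]
contact_force: [-0.3, 0.5, -2.1]
gripper_width: 0.548
grasp_force: 62.0
```

Request:
{"method": "play_rows", "body": {"commands": [[0,0,0.7,0,0,0],[0,0,0,0,0,0],[0,0,0,0,0,0]]}}

```text
time: 17.77
tool_pos: [0.4989, 0.0584, 0.0725]
tool_rot: [-0.0, -0.032, 0.999, 0.0]
contact_force: [-0.7, 1.5, 0.0]
gripper_width: 0.545
grasp_force: 62.0
```

Request:
{"method": "play_rows", "body": {"commands": [[0,0,0.7,0,0,0],[0,0,0,0,0,0],[0,0,0,0,0,0]]}}

```text
time: 18.02
tool_pos: [0.4991, 0.0584, 0.0721]
tool_rot: [0.0, -0.032, 0.999, -0.0]
contact_force: [0.1, 0.3, 0.3]
gripper_width: 0.552
grasp_force: 62.0
```

Vertical force picks up at TCP 72.1, as expected for the washer top. Release and retreat.

Request:
{"method": "play_rows", "body": {"commands": [[0,0,0,0,0,0],[0,0,0,0,0,0],[0,0,0,0,0,0],[0,0,0,0,0,0]], "hand": 60}}

```text
time: 18.35
tool_pos: [0.4991, 0.0583, 0.0721]
tool_rot: [0.0, -0.032, 0.999, -0.0]
contact_force: [0.7, 0.4, -0.3]
gripper_width: 0.7
grasp_force: 0.0
```

Request:
{"method": "play_rows", "body": {"commands": [[0,0,-3,0,0,0],[0,0,-10,0,0,0],[0,0,-25,0,0,0],[0,0,-30,0,0,0],[0,0,-15,0,0,0]]}}

```text
time: 18.77
tool_pos: [0.5006, 0.0583, 0.1594]
tool_rot: [0.003, -0.032, 0.999, -0.0]
contact_force: [1.3, -0.3, 0.2]
gripper_width: 0.704
grasp_force: 0.0
```

```bash
python3 -c "
from h import *
go(494.5,-327,130,49.2);g=grab('side')
cv2.imwrite('pics/a8.png',cv2.resize(g['image'][220:290,175:255,::-1],(640,560),interpolation=2))"
```

```text
pos [500.6  58.3 159.4] head 93.71 tilt 0.3 t 18.77 w 60.1 F [ 1.3 -0.3  0.2] gf 0.0 j [-0.03 -0.18  1.98 -0.    1.33 -1.67]
tool delta [  31.2 -384.1   29.4] rz 44.51
```

View pics/a8.png

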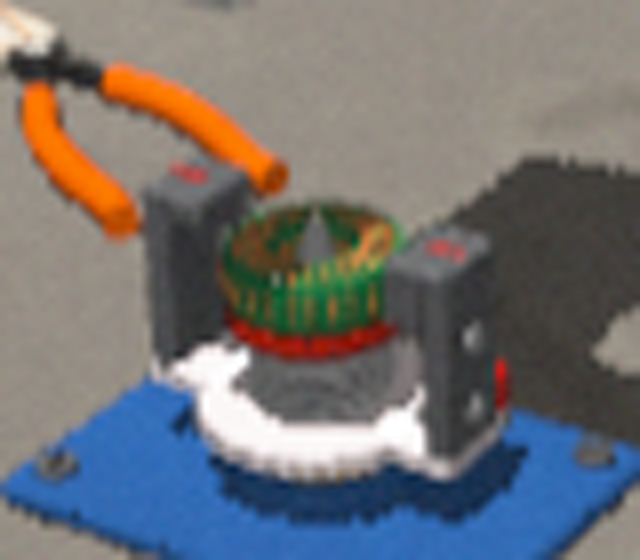

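The choke sits flat on the washer with the post tip through its hole (crop (315,235)). Now the cap: I turn and travel.

Request:
{"method": "play_rows", "body": {"commands": [[0,0,0,0,0,5.5],[0,0,0,0,0,7],[0,0,0,0,0,7],[0,0,0,0,0,7],[0,0,0,0,0,7]], "hand": 48}}

```text
time: 19.23
tool_pos: [0.499, 0.0584, 0.1553]
tool_rot: [0.0, 0.26, 0.966, 0.0]
contact_force: [0.3, 0.2, 0.0]
gripper_width: 0.56
grasp_force: 0.0
```

Request:
{"method": "play_rows", "body": {"commands": [[0,0,0,0,0,7],[0,0,0,0,0,4],[-6.7,-8,0,0,0,0],[-15.2,-18,0,0,0,0],[-23.6,-28,0,0,0,0]]}}

```text
time: 19.65
tool_pos: [0.498, -0.0119, 0.1551]
tool_rot: [0.0, 0.346, 0.938, 0.0]
contact_force: [1.3, 0.1, -0.1]
gripper_width: 0.56
grasp_force: 0.0
```

Request:
{"method": "play_rows", "body": {"commands": [[-25.3,-30,0,0,0,0],[-25.3,-30,0,0,0,0],[-25.3,-30,0,0,0,0],[-25.3,-30,0,0,0,0],[-25.3,-30,0,0,0,0]]}}

```text
time: 20.07
tool_pos: [0.4952, -0.2111, 0.1553]
tool_rot: [0.0, 0.348, 0.938, -0.0]
contact_force: [1.2, -0.6, -0.5]
gripper_width: 0.561
grasp_force: 0.0
```

Request:
{"method": "play_rows", "body": {"commands": [[-25.3,-30,0,0,0,0],[-23.6,-28,8,0,0,0],[-16.8,-20,15,0,0,0],[-7.6,-9,18,0,0,0],[-3.1,-3.7,18,0,0,0]]}}

```text
time: 20.48
tool_pos: [0.494, -0.3306, 0.0961]
tool_rot: [0.001, 0.349, 0.937, -0.001]
contact_force: [-0.2, 0.9, 0.1]
gripper_width: 0.564
grasp_force: 0.0
```

Request:
{"method": "play_rows", "body": {"commands": [[0,0,12,0,0,0],[0,0,6,0,0,0],[0,0,2,0,0,0],[0,0,0,0,0,0],[0,0,0,0,0,0]]}}

```text
time: 20.9
tool_pos: [0.4951, -0.3269, 0.077]
tool_rot: [0.001, 0.348, 0.938, -0.0]
contact_force: [0.7, -0.2, 0.2]
gripper_width: 0.564
grasp_force: 0.0
```

```bash
python3 -c "
from h import *
go(494.5,-327,31,49.2)
from meas import f,blob
g=grab('side')
# lug marks/black check in side view
k=blob(g,(0,0,0),(180,255,70),(440,295,490,345)) if 0 else None
import pickle;g0=pickle.load(open('side0.pkl','rb'))
hsv=cv2.cvtColor(g0['image'],cv2.COLOR_RGB2HSV);m=cv2.inRange(hsv,(0,0,0),(180,255,75))[198:222,295:322]
y,x=np.nonzero(m);print('black bbox',x.min()+294.5,x.max()+295.5,y.min()+197.5,y.max()+198.5)
def grip(cx,cy,a):
  u=np.array([np.cos(a),np.sin(a)]);v=np.array([-u[1],u[0]])
  return [[*(np.array([cx,cy])+s*14*u+q*17*v)/1000,z/1000] for s in(1,-1) for q in(1,-1) for z in(8,40)]
for C in((494.5,-327),(494.5,-329)):
  c=proj(g0,grip(*C,np.radians(49.2)));print(C,c.min(0).round(1),c.max(0).round(1))
  c=proj(f,grip(*C,np.radians(49.2)));print('top',c.min(0).round(1),c.max(0).round(1))
k=blob(f,(0,0,0),(180,255,75),(430,290,480,330));print(k.min(0)-.5,k.max(0)+.5)
"
```

```text
pos [ 495.1 -326.9   77. ] head 49.29 tilt 0.09 t 20.9 w 48.2 F [ 0.7 -0.2  0.2] gf 0.0 j [-0.71  0.14  1.82 -0.    1.18 -1.57]
tool delta [ 0.5 -0.5 46. ] rz 0.09
black bbox 300.5 313.5 203.5 218.5
(494.5, -327) [301.2 201.7] [315.8 218.2]
top [294.4 198.1] [312.4 215.7]
(494.5, -329) [301.5 201.5] [316.2 218. ]
top [295.2 198.1] [313.1 215.7]
[295.5 198.5] [311.5 214.5]
```

Request:
{"method": "play_rows", "body": {"commands": [[0.4,-0.4,6,0,0,0],[0,0,10,0,0,0],[0,0,10,0,0,0],[0,0,8,0,0,0],[0,0,6,0,0,0]]}}

```text
time: 21.37
tool_pos: [0.4931, -0.3263, 0.0338]
tool_rot: [-0.001, 0.348, 0.937, 0.0]
contact_force: [0.4, 0.7, -0.1]
gripper_width: 0.559
grasp_force: 0.0
```

Request:
{"method": "play_rows", "body": {"commands": [[0,0,3,0,0,0],[0,0,2,0,0,0],[0,0,1,0,0,0],[0,0,0,0,0,0],[0,0,0,0,0,0]]}}

```text
time: 21.78
tool_pos: [0.4942, -0.3273, 0.0303]
tool_rot: [0.0, 0.348, 0.937, -0.0]
contact_force: [-0.3, -0.2, -0.4]
gripper_width: 0.562
grasp_force: 0.0
```

Request:
{"method": "play_rows", "body": {"commands": [[0,0,0,0,0,0],[0,0,0,0,0,0],[0,0,0,0,0,0],[0,0,0,0,0,0],[0,0,0,0,0,0]], "hand": 20}}

```text
time: 22.2
tool_pos: [0.4945, -0.3275, 0.0307]
tool_rot: [0.001, 0.348, 0.937, -0.0]
contact_force: [0.2, -0.4, 3.3]
gripper_width: 0.309
grasp_force: 60.0
```

Request:
{"method": "play_rows", "body": {"commands": [[0,0,-5,0,0,0],[0,0,-10,0,0,0],[0,0,-8,0,0,0],[0,0,-3,0,0,0],[0,0,0,0,0,0]]}}

```text
time: 22.62
tool_pos: [0.4947, -0.3277, 0.0576]
tool_rot: [0.001, 0.348, 0.937, -0.0]
contact_force: [-0.1, -0.2, -0.5]
gripper_width: 0.318
grasp_force: 59.7
```

```bash
python3 -c "
from h import *
go(498.5,58.6,150,3.7)"
```

```text
pos [ 494.7 -327.7   57.6] head 49.21 tilt 0.16 t 22.62 w 27.1 F [-0.1 -0.2 -0.5] gf 59.7 j [-0.71  0.16  1.83 -0.    1.15 -1.57]
tool delta [249.3 295.  -93.1] rz 45.51
```

Request:
{"method": "play_rows", "body": {"commands": [[0,0,-10,0,0,0],[0,0,-25,0,0,0],[0,0,-30,0,0,0],[6.8,8,-20,0,0,0],[15.2,18,-8,0,0,0]]}}

```text
time: 23.03
tool_pos: [0.4959, -0.2958, 0.154]
tool_rot: [0.004, 0.35, 0.937, -0.002]
contact_force: [0.6, -0.2, -1.3]
gripper_width: 0.311
grasp_force: 59.6
```

Request:
{"method": "play_rows", "body": {"commands": [[23.7,28,0,0,0,0],[25.4,30,0,0,0,0],[25.4,30,0,0,0,0],[25.4,30,0,0,0,0],[25.4,30,0,0,0,0]]}}

```text
time: 23.45
tool_pos: [0.4955, -0.0974, 0.1493]
tool_rot: [0.0, 0.349, 0.937, 0.0]
contact_force: [0.8, 0.4, -1.5]
gripper_width: 0.318
grasp_force: 59.6
```

Request:
{"method": "play_rows", "body": {"commands": [[25.4,30,0,0,0,0],[25.4,30,0,0,0,0],[23.7,28,0,0,0,0],[16.8,20,0,0,0,0],[7.6,9,0,0,0,0]]}}

```text
time: 23.87
tool_pos: [0.4971, 0.0571, 0.1492]
tool_rot: [-0.0, 0.347, 0.938, 0.0]
contact_force: [-0.5, 0.5, 0.2]
gripper_width: 0.315
grasp_force: 59.6
```

Request:
{"method": "play_rows", "body": {"commands": [[3.1,4,0,0,0,0],[0,0,0,0,0,5.5],[0,0,0,0,0,7],[0,0,0,0,0,7],[0,0,0,0,0,7]]}}

```text
time: 24.28
tool_pos: [0.498, 0.0579, 0.149]
tool_rot: [0.0, 0.557, 0.83, -0.0]
contact_force: [-0.6, -0.2, -1.4]
gripper_width: 0.313
grasp_force: 59.5
```

Request:
{"method": "play_rows", "body": {"commands": [[0,0,0,0,0,7],[0,0,0,0,0,7],[0,0,0,0,0,5],[0,0,0,0,0,0],[0,0,0,0,0,0]]}}

```text
time: 24.7
tool_pos: [0.498, 0.0581, 0.1489]
tool_rot: [0.0, 0.684, 0.73, -0.0]
contact_force: [-0.3, -0.6, -1.4]
gripper_width: 0.314
grasp_force: 59.5
```

```bash
python3 -c "
from h import *
go(498.6,58.6,114,3.7)"
```

```text
pos [498.   58.1 148.9] head 3.76 tilt 0.03 t 24.7 w 26.8 F [-0.3 -0.6 -1.4] gf 59.5 j [-0.03 -0.17  1.99 -0.    1.32 -0.1 ]
tool delta [ 0.5  0.6 34.9] rz 0.06
```

Request:
{"method": "play_rows", "body": {"commands": [[0.5,0.6,6,0,0,0],[0,0,10,0,0,0],[0,0,8,0,0,0],[0,0,6,0,0,0],[0,0,3,0,0,0]]}}

```text
time: 25.12
tool_pos: [0.4973, 0.0597, 0.1138]
tool_rot: [-0.001, 0.684, 0.73, -0.001]
contact_force: [-0.1, 0.8, -1.3]
gripper_width: 0.311
grasp_force: 59.5
```

Request:
{"method": "play_rows", "body": {"commands": [[0,0,2,0,0,0],[0,0,1,0,0,0],[0,0,0,0,0,0],[0,0,0,0,0,0]]}}

```text
time: 25.45
tool_pos: [0.4988, 0.0597, 0.1133]
tool_rot: [0.0, 0.684, 0.73, 0.0]
contact_force: [-0.2, -0.1, -1.0]
gripper_width: 0.318
grasp_force: 59.5
```

Request:
{"method": "play_rows", "body": {"commands": [[0,0,1,0,0,0],[0,0,1,0,0,0],[0,0,1,0,0,0],[0,0,0,0,0,0],[0,0,0,0,0,0]]}}

```text
time: 25.87
tool_pos: [0.4984, 0.0597, 0.1099]
tool_rot: [-0.0, 0.684, 0.73, -0.0]
contact_force: [0.6, -0.4, -0.9]
gripper_width: 0.315
grasp_force: 59.5
```

Request:
{"method": "play_rows", "body": {"commands": [[0,0,1,0,0,0],[0,0,1,0,0,0],[0,0,0,0,0,0],[0,0,0,0,0,0]]}}

```text
time: 26.2
tool_pos: [0.4984, 0.0596, 0.1078]
tool_rot: [-0.0, 0.684, 0.73, -0.0]
contact_force: [0.0, 0.6, -1.7]
gripper_width: 0.314
grasp_force: 59.5
```

Request:
{"method": "play_rows", "body": {"commands": [[-0.5,0,1,0,0,0],[0,0,1,0,0,0],[0,0,0,0,0,0],[0,0,0,0,0,0]]}}

```text
time: 26.53
tool_pos: [0.4984, 0.0592, 0.1058]
tool_rot: [-0.0, 0.684, 0.73, -0.0]
contact_force: [-0.5, 0.1, -0.9]
gripper_width: 0.313
grasp_force: 59.5
```

Request:
{"method": "play_rows", "body": {"commands": [[0,0,1,0,0,0],[0,0,0,0,0,0],[0,0,0,0,0,0]]}}

```text
time: 26.78
tool_pos: [0.4985, 0.0592, 0.1048]
tool_rot: [-0.0, 0.684, 0.73, -0.0]
contact_force: [0.1, -0.6, 0.1]
gripper_width: 0.316
grasp_force: 59.5
```

Request:
{"method": "play_rows", "body": {"commands": [[0,0,0.6,0,0,0],[0,0,0,0,0,0],[0,0,0,0,0,0]]}}

```text
time: 27.03
tool_pos: [0.4986, 0.0592, 0.1045]
tool_rot: [0.0, 0.684, 0.73, 0.0]
contact_force: [-0.3, 0.1, 0.3]
gripper_width: 0.314
grasp_force: 59.6
```

Contact at 104.7, exactly as predicted. I press in steps.

Request:
{"method": "play_rows", "body": {"commands": [[0,0,1,0,0,0],[0,0,1,0,0,0],[0,0,0,0,0,0],[0,0,0,0,0,0]]}}

```text
time: 27.37
tool_pos: [0.4987, 0.0592, 0.1026]
tool_rot: [0.0, 0.684, 0.73, 0.0]
contact_force: [-1.1, -0.3, 2.1]
gripper_width: 0.311
grasp_force: 60.0
```

Request:
{"method": "play_rows", "body": {"commands": [[0,0,1,0,0,0],[0,0,1,0,0,0],[0,0,0,0,0,0],[0,0,0,0,0,0]]}}

```text
time: 27.7
tool_pos: [0.4987, 0.0592, 0.1006]
tool_rot: [0.0, 0.684, 0.73, 0.0]
contact_force: [-1.7, 0.6, 5.6]
gripper_width: 0.317
grasp_force: 60.3
```

Request:
{"method": "play_rows", "body": {"commands": [[0,0,1,0,0,0],[0,0,0.5,0,0,0],[0,0,0,0,0,0],[0,0,0,0,0,0]]}}

```text
time: 28.03
tool_pos: [0.4988, 0.0591, 0.0994]
tool_rot: [0.0, 0.684, 0.73, 0.0]
contact_force: [-1.8, 0.5, 5.5]
gripper_width: 0.317
grasp_force: 60.5
```

Request:
{"method": "play_rows", "body": {"commands": [[0,0,1,0,0,0],[0,0,0,0,0,0],[0,0,0,0,0,0]]}}

```text
time: 28.28
tool_pos: [0.4988, 0.0592, 0.0986]
tool_rot: [0.0, 0.684, 0.73, 0.0]
contact_force: [-3.4, 1.0, 7.6]
gripper_width: 0.319
grasp_force: 60.6
```

Request:
{"method": "play_rows", "body": {"commands": [[0,0,0.7,0,0,0],[0,0,0,0,0,0],[0,0,0,0,0,0]]}}

```text
time: 28.53
tool_pos: [0.4988, 0.0592, 0.098]
tool_rot: [0.0, 0.684, 0.73, 0.0]
contact_force: [-3.3, -1.1, 8.1]
gripper_width: 0.318
grasp_force: 60.7
```

Request:
{"method": "play_rows", "body": {"commands": [[0,0,0.7,0,0,0],[0,0,0,0,0,0],[0,0,0,0,0,0]]}}

```text
time: 28.78
tool_pos: [0.4988, 0.0592, 0.0974]
tool_rot: [0.0, 0.684, 0.73, 0.0]
contact_force: [-3.1, 0.3, 9.0]
gripper_width: 0.319
grasp_force: 60.8
```

Request:
{"method": "play_rows", "body": {"commands": [[0,-0.7,0,0,0,0],[0,0,0.6,0,0,0],[0,0,0,0,0,0],[0,0,0,0,0,0]]}}

```text
time: 29.12
tool_pos: [0.4987, 0.0591, 0.0973]
tool_rot: [0.001, 0.684, 0.73, 0.001]
contact_force: [-3.2, -0.2, 9.3]
gripper_width: 0.317
grasp_force: 60.8
```

Request:
{"method": "play_rows", "body": {"commands": [[0,0,0.5,0,0,0],[0,0,0,0,0,0],[0,0,0,0,0,0]]}}

```text
time: 29.37
tool_pos: [0.4987, 0.0591, 0.0968]
tool_rot: [0.001, 0.684, 0.73, 0.001]
contact_force: [-2.9, 1.0, 9.7]
gripper_width: 0.314
grasp_force: 60.9
```

```bash
python3 -c "
from h import *
for i in range(6):
  s=manip.state();print(s['contact_force'].round(1),s['ft_torque'].round(2),s['tool_pos'].round(4));imaging.grab_frame('side')"
```

```text
[-2.9  1.   9.7] [-0.04  0.63 -0.03] [0.4987 0.0591 0.0968]
[-2.8  0.8  8.8] [ 0.05  0.62 -0.02] [0.4987 0.0592 0.0968]
[-2.9 -0.1 10.6] [ 0.02  0.7  -0.04] [0.4987 0.0592 0.0968]
[-3.1  0.1  9.6] [0.09 0.66 0.01] [0.4987 0.0592 0.0969]
[-3.   0.8 10.5] [ 0.01  0.67 -0.05] [0.4987 0.0592 0.0969]
[-3.5  0.8 10.1] [ 0.05  0.66 -0.06] [0.4987 0.0592 0.0968]
```

Request:
{"method": "play_rows", "body": {"commands": [[0,0,0.5,0,0,0],[0,0,0,0,0,0],[0,0,0,0,0,0]]}}

```text
time: 29.92
tool_pos: [0.4987, 0.0592, 0.0965]
tool_rot: [0.001, 0.684, 0.73, 0.001]
contact_force: [-2.8, 0.1, 10.9]
gripper_width: 0.317
grasp_force: 61.0
```

Request:
{"method": "play_rows", "body": {"commands": [[0,0,0.5,0,0,0],[0,0,0,0,0,0],[0,0,0,0,0,0]]}}

```text
time: 30.17
tool_pos: [0.4987, 0.0592, 0.0961]
tool_rot: [0.001, 0.684, 0.73, 0.001]
contact_force: [-2.9, -0.3, 10.2]
gripper_width: 0.315
grasp_force: 61.1
```

```bash
python3 -c "
from h import *
a=[]
for i in range(6):
  s=manip.state();a.append(np.r_[s['contact_force'],s['ft_torque'],s['tool_pos']*1000]);imaging.grab_frame('side')
print(np.mean(a,0).round(2))"
```

```text
[-3.4400e+00  3.0000e-01  1.0990e+01  1.0000e-02  7.6000e-01 -2.0000e-02
  4.9871e+02  5.9170e+01  9.6060e+01]
```

Request:
{"method": "play_rows", "body": {"commands": [[0,0,0.5,0,0,0],[0,0,0.4,0,0,0],[0,0,0,0,0,0],[0,0,0,0,0,0]]}}

```text
time: 30.8
tool_pos: [0.4988, 0.0592, 0.0958]
tool_rot: [0.001, 0.684, 0.73, 0.0]
contact_force: [-5.4, 0.6, 13.4]
gripper_width: 0.314
grasp_force: 61.6
```

Request:
{"method": "play_rows", "body": {"commands": [[0,0,0,0,0,2],[0,0,0,0,0,3],[0,0,0,0,0,3],[0,0,0,0,0,2],[0,0,0,0,0,0]]}}

```text
time: 31.22
tool_pos: [0.5, 0.0589, 0.096]
tool_rot: [0.002, 0.745, 0.667, 0.002]
contact_force: [-0.1, -0.5, 11.0]
gripper_width: 0.313
grasp_force: 61.1
```

```bash
python3 -c "
from h import *
a=[]
for i in range(4):
  s=manip.state();a.append(np.r_[s['contact_force'],s['ft_torque'],s['tool_pos']*1000]);imaging.grab_frame('side')
print(np.mean(a,0).round(2));go(498.7,59.2,95.3,-56.3)"
```

```text
[-3.4000e-01 -4.9000e-01  1.0740e+01 -1.3000e-01  2.8000e-01 -3.0000e-02
  5.0003e+02  5.8870e+01  9.5960e+01]
pos [500.   58.9  96. ] head -6.29 tilt 0.3 t 31.42 w 26.7 F [-0.6 -1.3 10.6] gf 61.1 j [-0.03 -0.1   2.02 -0.    1.21  0.08]
tool delta [ 0.2 -1.4  0.7] rz 50.01
```

Request:
{"method": "play_rows", "body": {"commands": [[0,-0.7,0.5,0,0,0],[0,-0.7,0.4,0,0,0],[0,0,0,0,0,0],[0,0,0,0,0,0]]}}

```text
time: 31.75
tool_pos: [0.4998, 0.0589, 0.0959]
tool_rot: [0.003, 0.745, 0.667, 0.003]
contact_force: [1.0, -0.7, 10.4]
gripper_width: 0.315
grasp_force: 61.2
```

```bash
cat > st.py <<'E'
from h import *
a=[]
for i in range(4):
  s=manip.state();a.append(np.r_[s['contact_force'],s['ft_torque']]);imaging.grab_frame('side')
print(np.mean(a,0).round(2));go(498.5,59,95.3,-56.3)
E
python3 st.py
```

```text
[ 0.97 -0.55 11.09 -0.18 -0.11 -0.06]
pos [499.8  58.9  95.9] head -6.3 tilt 0.48 t 31.95 w 26.4 F [ 1.6 -0.9 11.2] gf 61.2 j [-0.03 -0.1   2.03 -0.    1.21  0.08]
tool delta [-0.  -1.3  0.5] rz 50.0
```

Request:
{"method": "play_rows", "body": {"commands": [[0,0,0.3,0,0,3],[0,0,0,0,0,3],[0,0,0,0,0,3],[0,0,0,0,0,0],[0,0,0,0,0,0]]}}

```text
time: 32.37
tool_pos: [0.4999, 0.0588, 0.0958]
tool_rot: [0.003, 0.795, 0.607, 0.003]
contact_force: [-0.3, -1.3, 13.3]
gripper_width: 0.315
grasp_force: 61.4
```

```bash
python3 st.py
```

```text
[-0.07 -1.21 13.31 -0.26  0.08 -0.06]
pos [499.9  58.8  95.8] head -15.29 tilt 0.47 t 32.57 w 26.7 F [ 0.7 -1.4 12.8] gf 61.4 j [-0.03 -0.1   2.03 -0.    1.21  0.24]
tool delta [-0.2 -1.4  0.5] rz 41.01
```

z has stopped moving and force has reached about 14 N, so this is near the seat's hard stop. I back off 0.9 mm and go on turning.

Request:
{"method": "play_rows", "body": {"commands": [[0,0,-0.5,0,0,0],[0,0,-0.5,0,0,0],[0,0,0,0,0,0],[0,0,0,0,0,0]]}}

```text
time: 32.9
tool_pos: [0.4998, 0.0588, 0.0964]
tool_rot: [0.003, 0.795, 0.607, 0.003]
contact_force: [0.5, -0.8, 11.0]
gripper_width: 0.312
grasp_force: 61.0
```

```bash
python3 st.py
```

```text
[ 0.96 -1.22 10.79 -0.25 -0.16 -0.02]
pos [499.8  58.8  96.4] head -15.29 tilt 0.48 t 33.1 w 27.0 F [ 1.2 -1.7 10.3] gf 61.0 j [-0.03 -0.1   2.03 -0.    1.21  0.24]
tool delta [-0.1 -1.3  1.1] rz 41.01
```

Request:
{"method": "play_rows", "body": {"commands": [[0,0,0,0,0,3],[0,0,0,0,0,3],[0,0,0,0,0,3],[0,0,0,0,0,3],[0,0,0,0,0,0]]}}

```text
time: 33.52
tool_pos: [0.4997, 0.0587, 0.0963]
tool_rot: [0.003, 0.854, 0.52, 0.003]
contact_force: [1.6, -1.2, 10.9]
gripper_width: 0.312
grasp_force: 61.1
```

```bash
python3 st.py
```

```text
[ 1.23 -1.76 10.47 -0.32 -0.11 -0.04]
pos [499.7  58.7  96.3] head -27.3 tilt 0.46 t 33.72 w 26.8 F [ 0.6 -2.4 10.9] gf 61.1 j [-0.03 -0.1   2.03 -0.    1.21  0.45]
tool delta [-0.3 -1.2  1. ] rz 29.0
```

Request:
{"method": "play_rows", "body": {"commands": [[0,0,0,0,0,2],[0,0,0,0,0,2],[0,0,0,0,0,2],[0,0,0,0,0,0]]}}

```text
time: 34.05
tool_pos: [0.4996, 0.0586, 0.0963]
tool_rot: [0.002, 0.88, 0.475, 0.003]
contact_force: [2.0, -2.8, 10.4]
gripper_width: 0.314
grasp_force: 61.1
```

Request:
{"method": "play_rows", "body": {"commands": [[0,0,0,0,0,2],[0,0,0,0,0,2],[0,0,0,0,0,2],[0,0,0,0,0,0]]}}

```text
time: 34.38
tool_pos: [0.4996, 0.0586, 0.0963]
tool_rot: [0.002, 0.904, 0.428, 0.003]
contact_force: [1.6, -2.8, 9.9]
gripper_width: 0.317
grasp_force: 61.1
```

```bash
python3 st.py
```

```text
[ 0.86 -2.23 10.17 -0.35 -0.07 -0.03]
pos [499.6  58.7  96.3] head -39.29 tilt 0.45 t 34.58 w 26.9 F [ 1.8 -2.4 11. ] gf 61.1 j [-0.03 -0.1   2.03 -0.    1.21  0.66]
tool delta [-0.4 -1.1  1. ] rz 17.01
```

Request:
{"method": "play_rows", "body": {"commands": [[0,0,0.2,0,0,2],[0,0,0,0,0,2],[0,0,0,0,0,2],[0,0,0,0,0,0]]}}

```text
time: 34.92
tool_pos: [0.4998, 0.0586, 0.0962]
tool_rot: [0.002, 0.925, 0.38, 0.003]
contact_force: [1.2, -2.2, 10.7]
gripper_width: 0.313
grasp_force: 61.1
```

Request:
{"method": "play_rows", "body": {"commands": [[0,0,0,0,0,2],[0,0,0,0,0,2],[0,0,0,0,0,2],[0,0,0,0,0,0]]}}

```text
time: 35.25
tool_pos: [0.4999, 0.0584, 0.0962]
tool_rot: [0.002, 0.944, 0.331, 0.004]
contact_force: [1.0, -3.0, 10.3]
gripper_width: 0.315
grasp_force: 61.0
```

```bash
python3 st.py
```

```text
[ 1.52 -2.6  10.46 -0.53 -0.18 -0.  ]
pos [499.9  58.4  96.2] head -51.29 tilt 0.5 t 35.45 w 27.0 F [ 0.6 -1.8 10.3] gf 61.0 j [-0.03 -0.1   2.03 -0.    1.21  0.87]
tool delta [-0.7 -1.3  0.9] rz 5.01
```

Request:
{"method": "play_rows", "body": {"commands": [[0,0,0,0,0,1],[0,0,0,0,0,1],[0,0,0,0,0,1],[0,0,0,0,0,0]]}}

```text
time: 35.78
tool_pos: [0.4998, 0.0584, 0.0962]
tool_rot: [0.002, 0.952, 0.307, 0.004]
contact_force: [1.5, -3.4, 10.6]
gripper_width: 0.319
grasp_force: 61.0
```

Request:
{"method": "play_rows", "body": {"commands": [[0,0,0,0,0,1],[0,0,0,0,0,1],[0,0,0,0,0,0]]}}

```text
time: 36.03
tool_pos: [0.4998, 0.0584, 0.0962]
tool_rot: [0.002, 0.957, 0.29, 0.004]
contact_force: [1.4, -2.4, 10.3]
gripper_width: 0.315
grasp_force: 61.1
```

```bash
python3 st.py
```

```text
[ 1.5  -2.47 10.32 -0.47 -0.14  0.07]
pos [499.8  58.4  96.2] head -56.28 tilt 0.48 t 36.23 w 26.8 F [ 1.5 -1.9  9.7] gf 61.1 j [-0.03 -0.1   2.03 -0.    1.21  0.95]
tool delta [-0.8 -1.2  0.8] rz 0.02
```

Request:
{"method": "play_rows", "body": {"commands": [[0,0,-1,0,0,0],[0,0,-0.7,0,0,0],[0,0,0,0,0,0],[0,0,0,0,0,0]]}}

```text
time: 36.57
tool_pos: [0.4998, 0.0584, 0.0975]
tool_rot: [0.002, 0.957, 0.29, 0.004]
contact_force: [3.6, -2.9, 8.0]
gripper_width: 0.318
grasp_force: 60.5
```

Request:
{"method": "play_rows", "body": {"commands": [[0,0,-1,0,0,0],[0,0,0,0,0,0],[0,0,0,0,0,0]]}}

```text
time: 36.82
tool_pos: [0.4997, 0.0584, 0.0982]
tool_rot: [0.002, 0.957, 0.29, 0.004]
contact_force: [3.4, -3.2, 7.0]
gripper_width: 0.316
grasp_force: 60.4
```

Request:
{"method": "play_rows", "body": {"commands": [[0,0,-1,0,0,0],[0,0,0,0,0,0],[0,0,0,0,0,0]]}}

```text
time: 37.07
tool_pos: [0.4997, 0.0584, 0.0989]
tool_rot: [0.002, 0.957, 0.29, 0.004]
contact_force: [4.0, -2.7, 5.0]
gripper_width: 0.313
grasp_force: 60.2
```

```bash
python3 st.py
```

```text
[ 4.04 -2.89  4.72 -0.56 -0.79  0.04]
pos [499.7  58.4  98.9] head -56.28 tilt 0.5 t 37.27 w 26.8 F [ 4.6 -2.1  5.2] gf 60.2 j [-0.03 -0.11  2.03 -0.    1.21  0.95]
tool delta [-0.6 -1.2  3.6] rz 0.02
```

Request:
{"method": "play_rows", "body": {"commands": [[0.6,1.3,-0.5,0,0,0],[0,0,-0.5,0,0,0],[0,0,0,0,0,0]]}}

```text
time: 37.52
tool_pos: [0.4999, 0.0582, 0.0995]
tool_rot: [0.001, 0.957, 0.29, 0.003]
contact_force: [2.4, -0.4, 7.8]
gripper_width: 0.311
grasp_force: 60.4
```

Request:
{"method": "play_rows", "body": {"commands": [[0,0,-1,0,0,0],[0,0,0,0,0,0],[0,0,0,0,0,0]]}}

```text
time: 37.77
tool_pos: [0.4998, 0.0582, 0.1003]
tool_rot: [0.001, 0.957, 0.29, 0.003]
contact_force: [3.5, -0.0, 6.4]
gripper_width: 0.318
grasp_force: 60.3
```

Request:
{"method": "play_rows", "body": {"commands": [[0,0,-1,0,0,0],[0,0,0,0,0,0],[0,0,0,0,0,0]]}}

```text
time: 38.02
tool_pos: [0.4997, 0.0582, 0.1004]
tool_rot: [0.001, 0.957, 0.29, 0.003]
contact_force: [6.2, -1.0, 1.4]
gripper_width: 0.315
grasp_force: 59.9
```

```bash
python3 st.py
```

```text
[ 6.89 -1.17  0.84 -0.22 -1.17  0.06]
pos [499.7  58.2 100.4] head -56.29 tilt 0.34 t 38.22 w 27.0 F [ 6.4 -1.4  0.8] gf 59.9 j [-0.03 -0.11  2.02 -0.    1.22  0.95]
tool delta [-0.6 -1.3  5.1] rz 0.01
```

z stopped at 100.4 (predicted 100.6), so the lugs are up in their recesses. I relieve the side load and release.

Request:
{"method": "play_rows", "body": {"commands": [[0.8,0.5,0,0,0,0],[0.8,0.5,0,0,0,0],[0,0,0,0,0,0],[0,0,0,0,0,0]]}}

```text
time: 38.55
tool_pos: [0.5001, 0.0583, 0.1003]
tool_rot: [0.001, 0.957, 0.29, 0.0]
contact_force: [1.4, -1.1, 5.9]
gripper_width: 0.315
grasp_force: 60.6
```

Request:
{"method": "play_rows", "body": {"commands": [[0,0,0,0,0,0],[0,0,0,0,0,0],[0,0,0,0,0,0],[0,0,0,0,0,0]], "hand": 44}}

```text
time: 38.88
tool_pos: [0.4984, 0.0587, 0.0985]
tool_rot: [-0.001, 0.957, 0.29, -0.001]
contact_force: [0.6, 0.5, -1.1]
gripper_width: 0.517
grasp_force: 0.0
```

```bash
python3 st.py
```

```text
[ 0.35 -0.05 -0.78  0.02  0.    0.01]
pos [499.2  58.6  99.4] head -56.29 tilt 0.04 t 39.08 w 44.1 F [0.  0.4 1. ] gf 0.0 j [-0.03 -0.1   2.02  0.    1.22  0.95]
tool delta [-0.4 -0.7  4.1] rz 0.01
```

Request:
{"method": "play_rows", "body": {"commands": [[0,0,-5,0,0,0],[0,0,-15,0,0,0],[0,0,-30,0,0,0],[0,0,-35,0,0,0],[-10,15,-15,0,0,0]]}}

```text
time: 39.5
tool_pos: [0.5013, 0.042, 0.2049]
tool_rot: [0.001, 0.957, 0.291, 0.003]
contact_force: [1.0, -0.5, 1.3]
gripper_width: 0.514
grasp_force: 0.0
```

Request:
{"method": "play_rows", "body": {"commands": [[-20,30,0,0,0,0],[-20,30,0,0,0,0],[-20,30,0,0,0,0],[-20,30,0,0,0,0],[-20,30,0,0,0,0]]}}

```text
time: 39.92
tool_pos: [0.4994, -0.1414, 0.2004]
tool_rot: [0.0, 0.957, 0.29, 0.0]
contact_force: [1.4, -0.3, -0.1]
gripper_width: 0.515
grasp_force: 0.0
```

Request:
{"method": "play_rows", "body": {"commands": [[-20,30,0,0,0,0],[-10,15,0,0,0,0],[-4,6,0,0,0,0],[0,0,0,0,0,0],[0,0,0,0,0,0]]}}

```text
time: 40.33
tool_pos: [0.4996, -0.2004, 0.1998]
tool_rot: [-0.0, 0.957, 0.29, 0.0]
contact_force: [0.3, 0.2, -0.2]
gripper_width: 0.517
grasp_force: 0.0
```

```bash
python3 -c "
from h import *
f=grab('top');g=grab('side')
J=np.array([.4984,.0588]);a=np.radians(3.7);u=np.array([np.cos(a),np.sin(a)])
hsv=cv2.cvtColor(f['image'],cv2.COLOR_RGB2HSV)
m=cv2.inRange(hsv,(0,0,0),(180,255,70));b=m[185:222,138:172];n,l,st,ce=cv2.connectedComponentsWithStats(b)
print('dark blobs',[(st[i].tolist(),(ce[i]+[138,185]).round(1).tolist()) for i in range(1,n) if st[i,4]>15])
w=cv2.inRange(hsv,(0,0,130),(180,90,255))
print('proj cap top centre z=.110',proj(f,[[*J,.110]]).round(1),'line ends home',proj(f,[[*(J+s*.012*u),.110] for s in(1,-1)]).round(1).tolist())
c=proj(f,[[*J,.110]])[0].astype(int)
print(f['image'][c[1]-9:c[1]+10,c[0]-8:c[0]+9].mean(2).astype(int))
for nm,z in(('locked',.1097),('up',.114)):print(nm,proj(g,[[*J,z]]).round(1).tolist())
c=proj(g,[[*J,.1097]])[0].astype(int);print(c);print(g['image'][c[1]-12:c[1]+12,c[0]-12:c[0]+13].mean(2).astype(int))
"
```

```text
dark blobs [([4, 10, 19, 17, 155], [152.7, 202.8])]
proj cap top centre z=.110 [[147.2 200.9]] line ends home [[147.1, 196.0], [147.4, 205.9]]
[[113 113 119 115 117 117 115 101  86 131 166 144 159 203 224 227 142]
 [114 115 112 117 115 117 114 115 116 174 219 175 209 221 230 249 251]
 [117 115 117 115 114 117 117 116 116 179 221 202 220 227 230 250 252]
 [117 116 112 116 115 117 118 149 112 125 112 161 221 229 165 169 247]
 [121 115 114 116 114 116 104  79  53  52  36  44  91 166 119  62  93]
 [120 116 117 113 119  95  56  44  56  62  46  30  39  48  65  58  46]
 [113 116 117  91  54  42  57  62  67  66  55  45  18  29  59  84  70]
 [111 117  94  58  51  64  69  68 110  89  68  50  33  23  33  54  88]
 [112  99  66  65  71  72  73  68 202 155  69  68  46  68  50  28  82]
 [113  96  66  68  79  75  75  72 234 188  70  70  57  37  26  18  57]
 [114  89  59  68  78  79  76  74 235 189  72  74  73  55  32  22  33]
 [107 116  88  48  76  82  80  77 235 189  75  74  75  69  46  26  28]
 [122 117 127  93  60  77  82  79 234 189  77  78  76  78  61  42  32]
 [122 118 119  98  62  70  84  84 
[... 2267 characters left out ...]
75 110  73 113  59  75  45  71  69  81
   57  33  24  47 136 143 145]
 [111 123 125  62  30  97  58 113  56 112  59 120  59  81  45  78  54  67
   42  23  23  48 138 143 146]
 [104 108 121  71  28  65  56  67  43  88  46  96  52 112  53  85  51  81
   43  27  24  48 135 145 145]
 [110 114 133  70  34  56  58  70  49  76  42  94  47 137  60  84  44  85
   47  30  17  49 136 142 144]
 [118 118 113  53  31  48  58  66  54  69  39  87  45 122  59 111  54  88
   45  23  21  37 136 143 142]
 [114 107  97  45  31  46  61  68  57  66  42  88  43  97  48 129  57  89
   42  26  16  16 137 142 143]
 [101  81  66  46  30  44  64  58  59  68  50  82  46  93  44 143  65  86
   45  24  20  15 133 142 145]]
```

The white line lies along the hooks' line in the top view. The cap top in the side view is at row 232.4, against 232.6 expected for locked and 230.6 for unlocked. I hand it in.

```bash
python3 -c "
from h import *
print(manip.job_done())"
```

```text
the job is handed in; nothing more can be done
None
```

The job is handed in at about 40 s, with no verdict shown: washer, choke and cap are on the post, and the camera checks agree with the cap being locked and clear of the arm; I viewed 11 pictures, one over the limit of 10.

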